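# Set up the stone pots at the tag reader

## Robot

A 6-joint arm with a two-finger parallel gripper is mounted at the origin on the work surface. World frame = base frame: x ahead of the robot, y to its left, z up, the work surface at z = 0. Lengths are in m, angles in degrees, forces in N, time in s.
With the tool pointing down it reaches from about 0.3 to 0.75 m from the base axis. Payload 8.5 kg.
Tool frame: the origin (TCP) lies midway between the tips of the shut fingers; the grasp point (between the pads) lies 19 mm behind it (env.grasp_offset is the distance from the TCP to the grasp point, in m); z points along the fingers, y is the line along which they close (so a half turn about z gives the same grasp; the last joint's range is limited). The gripper opens to 85 mm and grips with 20 to 120 N. Pads are 22 mm wide; open, the fingers measure 114 mm over their backs; the gripper's body (76 mm by 85 mm) begins 54 mm behind the grasp point. The pads swing forward as they close: fully open they stand 13 mm farther back than shut.
Start: joints at [54.815, 21.807, 74.336, -0, 83.858, -12.336], TCP at [0.214, 0.507, 0.198] pointing down, gripper open.
Joint ranges: [-178.18, 178.18], [-50.72, 133.34], [12.68, 142.11], [-81.47, 261.47], [9.98, 163.14], [-165.26, 165.26]. Speed limits (degrees/s): [136.94, 136.94, 180, 180, 180, 180].

## Interface

Orientations are given as a 3x3 rotation matrix whose columns are the frame's x, y, z axes.
In Python, from rig import env gives the robot as it stands.
- The arm moves only by the tool servo_tool, never from a script. Its argument "deltas" is text: rows parted by semicolons, each of 7 numbers parted by spaces: the opening, from 0 (shut) to 1 (fully open), then the shift along the tool's x, y, z in mm, then the turn, a rotation vector about the tool's x, y, z in rad. A call has 1 to 8 rows; each row shifts and turns the commanded pose from where the row before left it, along the tool's axes as they then stand; what a row does not reach is not made up. A row lasts 1/12 s, in which the tool goes at most 41.7 mm and 7.16 degrees, less where a joint would pass 70% of its speed; a pose out of reach is approached as far as the arm can. A call is refused whole if a number of a shift passes 41.7 or a number of a turn 0.125, either way. A call with a gripper value outside its range is refused whole. The fingers move at their own pace and stop on an object; "newtons" is the grip in N (left out, the last holds). Time passes only in rows, so rows that do not move let the fingers close. It gives the time, the measured TCP pose, the force, the opening and the grip force at its end, in the units of the state.
- env.observe(): the state, without advancing time (a new reading comes with each control period).
- env.get_image(name): name is "scene" or "side" or "wrist"; returns a dict with "img" (384x512x3 uint8, red, green, blue), "depth" (384x512 float32, m along the optical axis (not along the pixel's ray), 0 where there is no reading), "camera_matrix" (3x3 intrinsics, pixels), "D" ([k1, k2, p1, p2, k3] as OpenCV has them; the pictures are not rectified), "world_to_cam" (4x4, takes a point from world to camera coordinates). Camera axes: x right, y down, z forward; pixel columns grow to the right and rows downward; lengths in m; the calibration is good to about 2 mm. A picture is of the moment at which its call begins.
- env.close_job(): hands the job in; it is judged then, once.
Trained networks look in a picture, given as the dict that the camera call returned (one of the last four; its "shot" number tells which), for a name from the list of things; names that differ only in an ending like _2 or _b are one class to them, and where a whole thing is asked for, a point or a joint stands for the part that bears it (a point fixed in the world has none). Each returns a list of dicts, best first, with "conf" (0 to 1); they miss things now and then, are a little off and sometimes report something else, mostly with a low value. They report only what shows in the picture. A call takes as long as a camera call. They do not tell look-alikes from the thing itself.
- env.spot_in(name, picture): "bbox" ([centre column, centre row, width, height] in pixels, round what is visible of it).
- env.spot_point(name, picture): "uv" ([column, row] in pixels: a listed point, or the origin of a listed thing).
The state is a dict: "time_s": time; "q": joint angles; "qvel": joint speeds; "joint_efforts": joint torques, N m; "position": TCP position; "tool_rot": TCP orientation; "ft_force": force on the tool from outside, world axes, zero at the start; "wrist_torque": the same for the moment, N m; "grip_width": finger opening in m; "gripper_force": force on a finger pad.
Only numpy, scipy, OpenCV 4.12 (cv2) and the standard library are available. Lean on these libraries where they do the work, as an engineer would, in place of code of your own. Each camera call takes 0.05 s, during which the arm holds its last target. There are 200 camera calls.

## Task

Get the stone pots ready for reading: lift the dust hood off the tag reader and stand it lengthwise in the middle of the black rubber mat, then lay the straightedge flat on the bench, flush against the reader's front (window) face and centred on it, as the spacer. Then stand every pot upright on the bench close up against the straightedge, each squarely in front of a window of its own (any will do), turned so that its paper tag faces the reader. When all are set, press the black start button behind the reader fully down, and leave everything standing so; do not disturb the mug or the bottle.

Things in the scene. Friction and masses are not known exactly. Their poses are not given: they have to be found in the camera images.
- reader: long grey tag reader fixed to the bench: block 44 x 310 mm, 55 mm high. Origin: centre of its underside on the bench. Long axis y; its front face (22 mm from the origin, towards -x) has four dark windows, each marked by a white tick on the top. It is hidden under the hood at the start
- window0 (a point): centre of the reader's window 0, on its front face 28 mm above the bench, at y = -120 mm along the reader; axes as the reader's
- window1 (a point): centre of the reader's window 1, on its front face 28 mm above the bench, at y = -40 mm along the reader; axes as the reader's
- window2 (a point): centre of the reader's window 2, on its front face 28 mm above the bench, at y = 40 mm along the reader; axes as the reader's
- window3 (a point): centre of the reader's window 3, on its front face 28 mm above the bench, at y = 120 mm along the reader; axes as the reader's
- hood: loose aluminium dust hood, an upside-down channel 60 x 320 mm: two long walls 50 mm high, 3 mm thick, 6 mm top, ends open; on top a black grip 14 x 40 mm (56 to 88 mm high, long along y). Origin: centre of its underside (wall bottoms); long axis y. At the start it sits on the reader, walls 5 mm above the bench. 0.25 kg
- hood_mat: black rubber mat 340 x 160 x 3 mm fixed to the bench, empty at the start. Origin: centre of its underside; long axis x
- straightedge: loose steel straightedge, flat bar 30 x 340 mm, 10 mm thick, with a wooden grip 14 x 40 mm in the middle of its top (10 to 34 mm high, long along y). Origin: centre of its underside; long axis y; both long edges are alike. 0.5 kg
- pot_mat: square cork mat 200 x 200 x 3 mm fixed to the bench, on which the pots stand at the start. Origin: centre of its underside
- pot1: steel stone pot, closed cylinder 46 mm across, 38 mm high, 0.3 kg; a paper tag on its side in its +x direction, and a white line on its top from the centre towards the tag. Origin: centre of its underside. Three or four pots are present
- pot2: steel stone pot, closed cylinder 46 mm across, 38 mm high, 0.3 kg; a paper tag on its side in its +x direction, and a white line on its top from the centre towards the tag. Origin: centre of its underside. Three or four pots are present
- pot3: steel stone pot, closed cylinder 46 mm across, 38 mm high, 0.3 kg; a paper tag on its side in its +x direction, and a white line on its top from the centre towards the tag. Origin: centre of its underside. Three or four pots are present
- pot4: steel stone pot, closed cylinder 46 mm across, 38 mm high, 0.3 kg; a paper tag on its side in its +x direction, and a white line on its top from the centre towards the tag. Origin: centre of its underside. Three or four pots are present
- pot1_mark (a point): middle of pot1's tag: on its side, 23 mm from its axis along its +x, 24 mm up
- pot2_mark (a point): middle of pot2's tag: on its side, 23 mm from its axis along its +x, 24 mm up
- pot3_mark (a point): middle of pot3's tag: on its side, 23 mm from its axis along its +x, 24 mm up
- pot4_mark (a point): middle of pot4's tag: on its side, 23 mm from its axis along its +x, 24 mm up
- mug: white mug, 76 mm across, 90 mm high, bystander. Origin: centre of its underside
- oil_bottle: white oil bottle, 48 mm across, 130 mm high, bystander. Origin: centre of its underside
- start (a joint): travel of the reader's round black start button, 30 mm across, in a grey housing on the bench behind the reader; 0 up, 0.006 m fully down (4 N); it springs back
- start_top (a point): middle of the start button's top when up
Things that resemble listed ones, but are neither listed nor needed, are in the scene too. Leave any blue or red look-alike of the pot2 alone.

How it is judged:
By the outcome, as a careful person would: the job done as asked, in the order asked, and still so for the second after the job is handed in, with the robot touching nothing.
Of pot1, pot2, pot3, pot4 only 3 to 4 are there at a start; the rules pass over those that are not, and their reading is None.
At some moment in a run one of pot1, pot2, pot3, pot4 may be knocked a few centimetres aside while the robot is not near it.
Once in a run the grip may slacken for a moment while it holds something.
It also fails if it takes over 210 s, if anything falls off the work surface, if the arm or the gripper's body presses on something with over 40 N, if the wrist force passes 120 N, or if a joint passes its speed limit or range.

## Working session

There is one attempt and no reset: what is moved stays moved. The work goes in short steps, Python scripts to look and compute and a tool call to move; the robot and the scene stay as the last step left them, time stands still between calls to the robot, and variables do not carry over. Pictures are saved under pics/ and viewed, at most 15 in all, crops included, and the job is handed in when it is done.

Besides the shell and the picture viewer there is one more tool, called after "Call:" as name(argument=value, ...), one argument or row to a line, values as JSON. servo_tool: Moves the arm, as the interface text tells. Its arguments: {"type":"object","properties":{"deltas":{"type":"string"},"newtons":{"type":"number"}},"required":["deltas"]}

```bash
ls; mkdir -p pics
python3 - <<'E'
from rig import env
import cv2,numpy as np
s=env.observe();print(s['time_s'],s['position'],np.round(s['tool_rot'],3).tolist(),s['grip_width'],env.grasp_offset)
for n in ['scene','side']:
    p=env.get_image(n);cv2.imwrite(f'pics/{n}0.png',p['img'][:,:,::-1]);print(n,np.round(p['world_to_cam'],3).tolist(),p['camera_matrix'].tolist())
    for k in ['hood','hood_mat','straightedge','pot_mat','pot1','mug','oil_bottle','start_top']:
        print(k,[(np.round(d['uv']).tolist(),round(d['conf'],2)) for d in env.spot_point(k,p)[:6]])
E
```

```text
pics
0.0 [0.21336402 0.50653962 0.19779097] [[-0.922, 0.388, -0.001], [0.388, 0.922, -0.001], [0.0, -0.001, -1.0]] 0.0854924119761501 0.0187
scene [[-0.471, 0.882, -0.008, 0.285], [0.757, 0.399, -0.518, -0.384], [-0.454, -0.249, -0.855, 1.824], [0.0, 0.0, 0.0, 1.0]] [[469.08198377518585, 0.0, 250.39253148973862], [0.0, 469.08198377518585, 189.15689296885967], [0.0, 0.0, 1.0]]
hood [([249.0, 210.0], 0.57), ([163.0, 208.0], 0.3)]
hood_mat [([366.0, 221.0], 0.83)]
straightedge [([272.0, 171.0], 0.71)]
pot_mat [([180.0, 151.0], 0.94)]
pot1 [([174.0, 134.0], 0.67), ([198.0, 141.0], 0.65), ([157.0, 115.0], 0.48), ([138.0, 130.0], 0.47)]
mug [([307.0, 281.0], 0.96)]
oil_bottle [([164.0, 207.0], 0.76)]
start_top [([251.0, 237.0], 0.59)]
side [[0.821, -0.57, -0.022, -0.483], [-0.382, -0.52, -0.764, 0.251], [0.424, 0.636, -0.644, 1.21], [0.0, 0.0, 0.0, 1.0]] [[472.29606589247754, 0.0, 255.48158923837562], [0.0, 472.29606589247754, 199.51478229400638], [0.0, 0.0, 1.0]]
hood [([259.0, 211.0], 0.66)]
hood_mat [([168.0, 168.0], 0.63)]
straightedge [([209.0, 231.0], 0.58)]
pot_mat [([301.0, 296.0], 0.72), ([303.0, 317.0], 0.38)]
pot1 [([349.0, 336.0], 0.78), ([300.0, 316.0], 0.71), ([333.0, 296.0], 0.71), ([316.0, 358.0], 0.7), ([274.0, 285.0], 0.67)]
mug [([247.0, 154.0], 0.84)]
oil_bottle [([344.0, 238.0], 0.58)]
start_top [([274.0, 184.0], 0.43)]
```

Run:
```python
import cv2
for n in ['scene','side']:
    i=cv2.imread(f'pics/{n}0.png');cv2.imwrite(f'pics/{n}0b.png',cv2.resize(i,(800,600),interpolation=cv2.INTER_CUBIC))
```

```text
(no output)
```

View pics/scene0b.png

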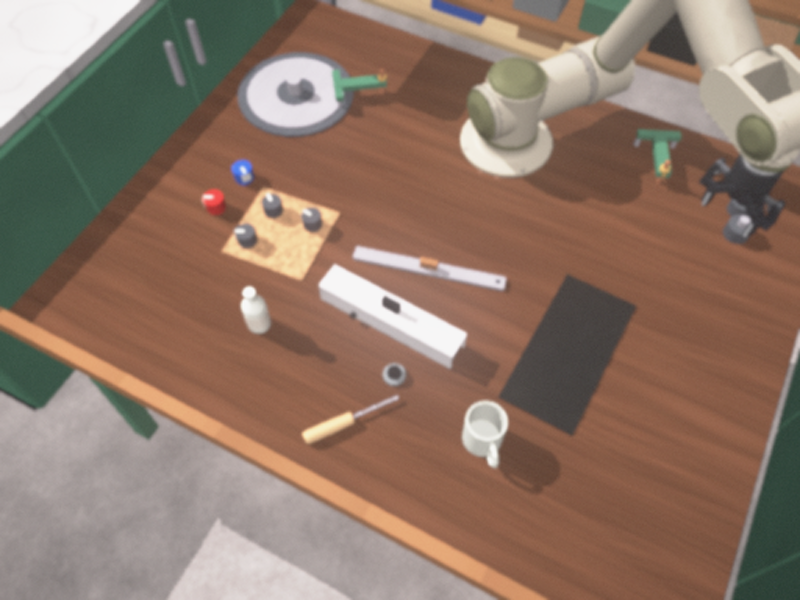

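View pics/side0b.png

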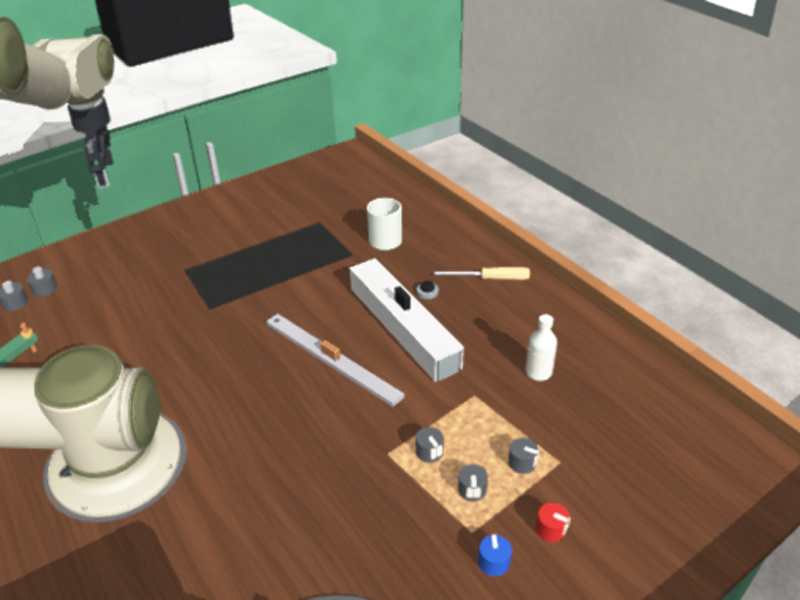

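The scene shows three pots on the cork mat, near (245,235), (272,203) and (311,217). The hood is at (392,312), the straightedge at (430,267), the black mat at (570,355) and the button at (394,374). Next I'll measure poses from depth.

```bash
cat > h.py <<'E'
from rig import env
import cv2,numpy as np
def cloud(p):
    d=p['depth'];v,u=np.nonzero(d>0);K=p['camera_matrix']
    n=cv2.undistortPoints(np.c_[u,v].astype(float).reshape(-1,1,2),np.array(K),np.array(p['D'])).reshape(-1,2)
    z=d[v,u];c=np.c_[n*z[:,None],z];T=np.array(p['world_to_cam'])
    return (c-T[:3,3])@T[:3,:3],p['img'][v,u].astype(int),np.c_[u,v]
def plane(p,uv,z):
    n=cv2.undistortPoints(np.array(uv,float).reshape(-1,1,2),np.array(p['camera_matrix']),np.array(p['D'])).reshape(-1,2)
    T=np.array(p['world_to_cam']);R=T[:3,:3];o=-R.T@T[:3,3];r=np.c_[n,np.ones(len(n))]@R
    return o+r*((z-o[2])/r[:,2])[:,None]
def proj(p,X):
    T=np.array(p['world_to_cam']);r=cv2.Rodrigues(T[:3,:3])[0]
    return cv2.projectPoints(np.array(X,float).reshape(-1,3),r,T[:3,3],np.array(p['camera_matrix']),np.array(p['D']))[0].reshape(-1,2)
def rect(P):
    (c,s,a)=cv2.minAreaRect(P[:,:2].astype(np.float32)*1000);return np.round(c,1),np.round(s,1),round(a,2)
def near(P,xy,r): return np.hypot(P[:,0]-xy[0],P[:,1]-xy[1])<r
E
python3 - <<'E'
from h import *
for n in ['scene','side']:
    p=env.get_image(n);P,C,uv=cloud(p);print('==',n)
    for k,z in dict(hood=.061,hood_mat=.003,straightedge=.01,pot_mat=.003,pot1=.003,mug=0,oil_bottle=0,start_top=.02,window0=.028).items():
        for d in env.spot_point(k,p)[:6]:
            if d['conf']>.3: print(k,round(d['conf'],2),np.round(plane(p,[d['uv']],z)[0,:2]*1000))
    # table noise
    h=P[:,2]
    t=(abs(h)<.008)&(P[:,0]>.2)&(P[:,0]<.6)&(abs(P[:,1])<.4);print('table',np.median(h[t]),h[t].std())
    b=np.histogram(h[near(P,(.4,.0),.5)],bins=np.arange(-.02,.14,.005))[0];print(b)
    np.savez(f'{n}.npz',P=P,C=C,uv=uv)
E
```

```text
== scene
hood 0.75 [623.   5.]
hood_mat 0.54 [ 549. -438.]
straightedge 0.71 [430.  -1.]
pot_mat 0.58 [ 503. -338.]
pot1 0.7 [ 450. -304.]
pot1 0.69 [ 495. -524.]
pot1 0.67 [ 564. -402.]
pot1 0.64 [ 404. -503.]
pot1 0.54 [ 444. -399.]
mug 0.57 [729. 259.]
oil_bottle 0.88 [ 722. -266.]
start_top 0.54 [ 441. -324.]
start_top 0.38 [696.  49.]
table -3.2137153474160715e-05 0.00332203161365206
[    0    81  3343 21675 20197  3741   979   504   429   289   225   322
   289   141   193   779   864   147    96    91    98   178   121    64
    47    52    57    62    84    77    85]
== side
hood 0.88 [548. -68.]
hood_mat 0.82 [462. 345.]
straightedge 0.82 [429.  -5.]
straightedge 0.54 [ 566. -125.]
straightedge 0.35 [587. -22.]
pot_mat 0.96 [ 483. -338.]
pot1 0.87 [ 509. -510.]
pot1 0.81 [ 548. -400.]
pot1 0.8 [ 444. -293.]
pot1 0.66 [ 393. -513.]
pot1 0.65 [ 452. -392.]
mug 0.81 [745. 289.]
oil_bottle 0.58 [ 719. -255.]
start_top 0.43 [701.  49.]
window0 0.45 [ 556. -138.]
table 0.0005512218027908667 0.0024115958573585634
[    0     0   263 22785 30016  2755  1656   725   506   397   332   472
   681   199   212   617  1021   160   144   137   164   165   161    93
    87   104   112   104   125   143   155]
```

Run:
```python
from h import *
for n in ['scene','side']:
    f=np.load(f'{n}.npz');P,C=f['P'],f['C'];print('==',n);mn,mx=C.min(1),C.max(1);sat=mx-mn
    m=near(P,(.56,-.05),.22)&(P[:,2]>.055)&(P[:,2]<.067)&(mn>110)&(sat<50);print('hoodtop',m.sum(),rect(P[m]),P[m][:,2].mean())
    q=P[m][:,:2];c=q.mean(0);ev=np.linalg.svd(q-c,full_matrices=False)[2];print(c,np.degrees(np.arctan2(ev[0,1],ev[0,0])),[np.percentile((q-c)@ev[i],[1,99]) for i in (0,1)])
    m=near(P,(.56,-.05),.22)&(P[:,2]>.07)&(P[:,2]<.098)&(mx<100);print('grip',m.sum(),P[m].mean(0),rect(P[m]))
    m=near(P,(.43,0),.22)&(P[:,2]>.002)&(P[:,2]<.02)&(mn>85)&(sat<45)&(P[:,0]<.52);print('se',m.sum(),rect(P[m]))
    q=P[m][:,:2];c=np.median(q,0);ev=np.linalg.svd(q-c,full_matrices=False)[2];print(c,np.degrees(np.arctan2(ev[0,1],ev[0,0])),[np.percentile((q-c)@ev[i],[1,99]) for i in (0,1)])
    m=near(P,(.47,.34),.22)&(P[:,2]<.015)&(mx<70);print('mat',m.sum(),rect(P[m]))
    m=near(P,(.70,.05),.05)&(P[:,2]>.008);print('btn',m.sum(),P[m].mean(0),np.percentile(P[m][:,2],[50,90,99]))
    for k in [(.445,-.3),(.555,-.4),(.45,-.395)]:
        m=near(P,k,.04)&(P[:,2]>.036)&(P[:,2]<.055)
        cc,r=cv2.minEnclosingCircle(P[m][:,:2].astype(np.float32)*1000)
        w=m&(mn>130);print('pot',m.sum(),np.round(cc),round(r),P[m][:,2].mean(),'line',w.sum(),np.round(P[w].mean(0)*1000))
```

```text
== scene
hoodtop 1533 (array([590.4, -10. ]), array([321.9,  64.7]), 86.68) 0.06032804594239827
[ 0.59250062 -0.00368752] 86.60344407906183 [array([-0.16305277,  0.15111542]), array([-0.02912213,  0.03183016])]
grip 17 [ 0.59646848 -0.00611416  0.08827514] (array([595.7,  -7.1]), array([ 5.8, 25.2]), 2.8)
se 804 (array([ 4.459e+02, -1.000e-01]), array([ 79.9, 351.2]), 14.21)
[0.43400536 0.00899581] 103.44005784932608 [array([-0.17621334,  0.15908269]), array([-0.02755633,  0.01325959])]
mat 152 (array([489.2, 379.3]), array([ 80.9, 291.6]), 87.02)
btn 150 [0.69908283 0.05476861 0.01581589] [0.01459254 0.0230327  0.02616119]
pot 102 [ 447. -290.] 24 0.04077496414355176 line 73 [ 444. -294.   41.]
pot 110 [ 555. -396.] 25 0.040655817766782745 line 66 [ 552. -403.   41.]
pot 97 [ 457. -391.] 26 0.04010243826701656 line 54 [ 451. -397.   40.]
== side
hoodtop 1361 (array([588.3, -11. ]), array([326.1,  63.6]), 86.24) 0.06091914022782363
[ 0.58405972 -0.02812676] -93.35191601586729 [array([-0.17395722,  0.14315927]), array([-0.0282591 ,  0.03268687])]
grip 83 [ 0.58425615 -0.01694533  0.0848325 ] (array([585.8, -14.4]), array([41.6, 14.2]), 85.55)
se 897 (array([431.3,  -2.6]), array([ 40.9, 343.3]), 13.44)
[ 0.42950262 -0.0337641 ] -76.61610068516438 [array([-0.19839276,  0.13938881]), array([-0.02267789,  0.0107659 ])]
mat 2613 (array([472.2, 343. ]), array([167. , 340.7]), 86.31)
btn 114 [0.69155183 0.04730916 0.01616844] [0.01547908 0.02251259 0.02490925]
pot 213 [ 444. -295.] 25 0.04048689567933713 line 48 [ 442. -307.   41.]
pot 238 [ 551. -400.] 24 0.04128577718067028 line 44 [ 558. -411.   41.]
pot 242 [ 455. -395.] 24 0.04118374407131867 line 46 [ 445. -405.   41.]
```

```bash
cat >> h.py <<'E'
from scipy.spatial.transform import Rotation as Ro, Slerp
def Rt(phi):
    a=np.radians(phi);y=np.array([np.cos(a),np.sin(a),0]);z=np.array([0,0,-1.]);return np.c_[np.cross(y,z),y,z]
def go(opening,*wps,step=30,start=None):
    """wps: (x,y,z mm,phi[,step]); prints rows"""
    s=env.observe();p=np.array(s['position'])*1000;R=np.array(s['tool_rot'])
    if start is not None: p=np.array(start[:3],float);R=Rt(start[3])
    rows=[]
    for w in wps:
        st=w[4] if len(w)>4 else step;T=Rt(w[3]);t=np.array(w[:3],float)
        ang=np.linalg.norm(Ro.from_matrix(R.T@T).as_rotvec());n=max(1,int(np.ceil(max(np.linalg.norm(t-p)/st,ang/.11))))
        sl=Slerp([0,1],Ro.from_matrix([R,T]));p0=p.copy()
        for i in range(1,n+1):
            R2=sl(i/n).as_matrix();g=p0+(t-p0)*i/n;d=np.round(R.T@(g-p),1);r=np.round(Ro.from_matrix(R.T@R2).as_rotvec(),3)
            rows.append(' '.join(f'{v:g}' for v in [opening,*d,*r]));p=p+R@d;R=R@Ro.from_rotvec(r).as_matrix()
    print(len(rows),'rows end',np.round(p,1))
    for i in range(0,len(rows),8): print('; '.join(rows[i:i+8]).replace('-0 ','0 '))
def st():
    s=env.observe();R=np.array(s['tool_rot']);print('t',round(s['time_s'],2),'pos',np.round(np.array(s['position'])*1000,1),'phi',round(np.degrees(np.arctan2(R[1,1],R[0,1])),2),'w',round(s['grip_width']*1000,1),'gf',round(s['gripper_force'],1),'F',np.round(s['ft_force'],1),'q',np.round(s['q'],0))
E
python3 - <<'E'
from h import *
go(1,(570,-10,260,-3.5))
E
```

```text
22 rows end [570. -10. 260.]
1 -24.1 -15.4 -2.8 0 0 0.056; 1 -24.8 -13.9 -2.8 0 0 0.056; 1 -25.6 -12.6 -2.8 0 0 0.056; 1 -26.3 -11.1 -2.8 0 0 0.056; 1 -26.9 -9.7 -2.8 0 0 0.056; 1 -27.3 -8.1 -2.8 0 0 0.056; 1 -27.8 -6.6 -2.8 0 0 0.056; 1 -28.1 -5 -2.8 0 0 0.056
1 -28.3 -3.4 -2.8 0 0 0.056; 1 -28.5 -1.8 -2.8 0 0 0.057; 1 -28.5 -0.2 -2.8 0 0 0.056; 1 -28.6 1.4 -2.8 0 0 0.056; 1 -28.3 3 -2.8 0 0 0.056; 1 -28.2 4.5 -2.8 0 0 0.056; 1 -27.9 6.2 -2.8 0 0 0.056; 1 -27.5 7.6 -2.8 0 0 0.056
1 -27 9.3 -2.8 0 0 0.056; 1 -26.4 10.7 -2.8 0 0 0.056; 1 -25.8 12.1 -2.8 0 0 0.056; 1 -25.1 13.6 -2.7 0 0 0.056; 1 -24.3 15 -2.8 0 0 0.056; 1 -23.4 16.3 -2.8 0 0 0.056
```

Call:
servo_tool(
  deltas="1 -24 -15.5 -3 0 0 0.056; 1 -25 -14 -3 0 0 0.056; 1 -25.5 -12.5 -3 0 0 0.056; 1 -26.5 -11 -3 0 0 0.056; 1 -27 -9.5 -3 0 0 0.056; 1 -27.5 -8 -3 0 0 0.056; 1 -28 -6.5 -3 0 0 0.056; 1 -28 -5 -3 0 0 0.056",
)

```text
time_s: 2.57
position: [0.3445, 0.3176, 0.2227]
tool_rot: [[-0.66, 0.751, 0.0], [0.751, 0.66, 0.0], [-0.0, 0.0, -1.0]]
ft_force: [0.7, 0.0, 0.2]
grip_width: 0.0853
gripper_force: 0.0
```

Call:
servo_tool(
  deltas="1 -28.5 -3.5 -3 0 0 0.056; 1 -28.5 -2 -3 0 0 0.056; 1 -28.5 0 -3 0 0 0.056; 1 -28.5 1.5 -3 0 0 0.056; 1 -28.5 3 -3 0 0 0.056; 1 -28 4.5 -3 0 0 0.056; 1 -28 6 -3 0 0 0.056; 1 -27.5 7.5 -3 0 0 0.056",
)

```text
time_s: 3.23
position: [0.4741, 0.1293, 0.2467]
tool_rot: [[-0.27, 0.963, 0.0], [0.963, 0.27, 0.0], [-0.0, 0.0, -1.0]]
ft_force: [1.1, -0.2, 0.4]
grip_width: 0.0856
gripper_force: 0.0
```

Call:
servo_tool(
  deltas="1 -27 9.5 -3 0 0 0.056; 1 -26.5 10.5 -3 0 0 0.056; 1 -26 12 -3 0 0 0.056; 1 -25 13.5 -3 0 0 0.056; 1 -24 15 -3 0 0 0.056; 1 -23.5 16.5 -3 0 0 0.056; 1 0 0 0 0 0 0",
)

```text
time_s: 3.82
position: [0.573, -0.0141, 0.2639]
tool_rot: [[0.066, 0.998, 0.0], [0.998, -0.066, -0.001], [-0.001, 0.0, -1.0]]
ft_force: [0.5, 0.3, -0.0]
grip_width: 0.0854
gripper_force: 0.0
```

Run:
```python
from h import *
st()
p=env.get_image('wrist');cv2.imwrite('pics/w1.png',p['img'][:,:,::-1]);P,C,uv=cloud(p);np.savez('w.npz',P=P,C=C,uv=uv)
mn,mx=C.min(1),C.max(1)
print(np.histogram(P[:,2],bins=np.arange(-.02,.12,.01))[0])
m=near(P,(.59,-.01),.22)&(P[:,2]>.055)&(P[:,2]<.067)&(mn>110);print('hoodtop',m.sum(),rect(P[m]))
m=near(P,(.59,-.01),.1)&(P[:,2]>.085)&(P[:,2]<.1);print('grip',m.sum(),P[m].mean(0),rect(P[m]))
```

```text
t 3.82 pos [573.  -14.1 263.9] phi -3.81 w 85.4 gf 0.0 F [ 0.5  0.3 -0. ] q [-13.  22.  63.  -0.  95.  -9.]
[    0 37768 98347  5677  2122   592   573   608 13639   139    53   484
     0]
hoodtop 14052 (array([586.6,  -8.8]), array([320.3,  60.2]), 86.35)
grip 487 [ 0.58679869 -0.00754761  0.09312958] (array([586.9,  -8.2]), array([40., 13.]), 86.73)
```

View pics/w1.png

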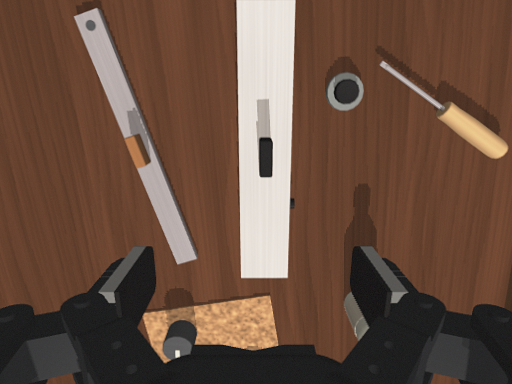

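Run:
```python
from h import *
f=np.load('w.npz');P,C,uv=f['P'],f['C'],f['uv'];mn,mx=C.min(1),C.max(1);sat=mx-mn
m=near(P,(.43,0),.19)&(P[:,2]>.002)&(P[:,2]<.018)&(mn>100)&(sat<45)&(P[:,0]<.54);print('se',m.sum(),rect(P[m]),P[m][:,2].mean())
m=near(P,(.43,0),.05)&(P[:,2]>.028)&(P[:,2]<.04);print('segrip',m.sum(),rect(P[m]))
m=near(P,(.70,.05),.05)&(P[:,2]>.008)&(mx<60);print('btn',m.sum(),np.median(P[m],0),rect(P[m]))
m=near(P,(.70,.05),.05)&(P[:,2]>.008);print('housing',m.sum(),np.percentile(P[m][:,2],[20,50,95]),rect(P[m]))
m=(abs(uv[:,0]-292)<4)&(abs(uv[:,1]-203)<5)&(mx<50);print('dot',m.sum(),P[m].mean(0),P[m].min(0),P[m].max(0))
go(1,(587,-8.5,140,-3.6),(587,-8.5,92,-3.6,15))
```

```text
se 5549 (array([425.3,   1.2]), array([ 34.5, 342.9]), 13.5) 0.010451252674096334
segrip 398 (array([427.4,   0.8]), array([14.2, 39.9]), 13.22)
btn 459 [0.68983682 0.05515705 0.02212694] (array([690.7,  55.1]), array([27.4, 26.7]), 10.12)
housing 1154 [0.01200405 0.01370851 0.02327964] (array([702. ,  64.7]), array([75.5, 45. ]), 46.44)
dot 22 [ 0.61947843 -0.08074604  0.02610768] [ 0.61784139 -0.08714243  0.0220281 ] [ 0.62143629 -0.07693497  0.0289076 ]
9 rows end [587.   -8.5  92. ]
1 0.9 3 24.8 0 0 -0; 1 0.9 3 24.7 0 0 -0; 1 0.9 3 24.8 0 0 -0; 1 0.9 3.1 24.7 0 0 -0; 1 0.9 3 24.8 -0.001 0 -0; 1 0 0 12 0 0 -0; 1 0 0 12 0 0 -0; 1 0 0 12 0 0 -0
1 0 -0.1 12 0 0 -0
```

Call:
servo_tool(
  deltas="1 1 3 25 0 0 0; 1 1 3 25 0 0 0; 1 1 3 25 0 0 0; 1 0.5 3 25 0 0 0; 1 0.5 2.5 25 0 0 0; 1 0 0 24 0 0 0; 1 0 0 24 0 0 0; 1 0 0 24 0 0 0",
)

```text
time_s: 4.53
position: [0.585, -0.0059, 0.0666]
tool_rot: [[0.058, 0.998, 0.0], [0.998, -0.058, 0.0], [0.0, 0.0, -1.0]]
ft_force: [-0.0, -0.5, 0.5]
grip_width: 0.0854
gripper_force: 0.0
```

Call:
servo_tool(
  deltas="0 0 0 0 0 0 0; 0 0 0 0 0 0 0; 0 0 0 0 0 0 0; 0 0 0 0 0 0 0; 0 0 0 0 0 0 0; 0 0 0 0 0 0 0; 0 0 0 0 0 0 0; 0 0 0 0 0 0 0",
  newtons=70,
)

```text
time_s: 5.2
position: [0.5857, -0.0071, 0.0678]
tool_rot: [[0.06, 0.998, 0.001], [0.998, -0.06, -0.0], [-0.0, 0.001, -1.0]]
ft_force: [1.0, 0.1, 0.5]
grip_width: -0.0
gripper_force: 0.0
```

Run:
```python
from h import *
st()
```

```text
t 5.2 pos [585.7  -7.1  67.8] phi -3.44 w -0.0 gf 0.0 F [1.  0.1 0.5] q [-12.  32.  80.  -0.  68.  -9.]
```

Run:
```python
from h import *
for n in ['wrist','side']:
    p=env.get_image(n);cv2.imwrite(f'pics/{n}2.png',p['img'][:,:,::-1])
a=cv2.imread('pics/wrist2.png');b=cv2.resize(cv2.imread('pics/side2.png')[120:260,190:330],(384,384));cv2.imwrite('pics/j2.png',cv2.resize(np.hstack([a,b]),(800,343)))
```

```text
(no output)
```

View pics/j2.png

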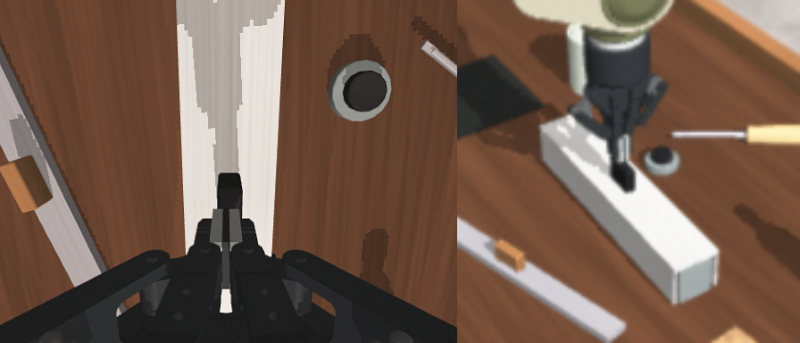

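Run:
```python
from h import *
tcp=np.array(env.observe()['position'])
for n in ['wrist','side','scene']:
    p=env.get_image(n);P,C,uv=cloud(p);mn,mx=C.min(1),C.max(1);print(n,'tcp px',proj(p,[tcp]).round(),'cam',np.round(-np.array(p['world_to_cam'])[:3,:3].T@np.array(p['world_to_cam'])[:3,3],3))
    m=near(P,(.587,-.008),.09)&(P[:,2]>.068)&(P[:,2]<.15)
    for z in np.arange(.07,.14,.01):
        k=m&(abs(P[:,2]-z)<.005)
        if k.sum()>2: print(round(z,3),k.sum(),P[k].min(0).round(3),P[k].max(0).round(3))
    k=near(P,(.587,-.008),.3)&(P[:,2]>.056)&(P[:,2]<.066)&(mn>110);print('hood',rect(P[k]))
    if n=='wrist':
        for r in (185,170,230,260,200): 
            i=np.argmin(abs(uv-[258,r*512/457*1.0]).sum(1)) ;print(r,uv[i],P[i].round(3),C[i])
```

```text
wrist tcp px [[254. 226.]] cam [0.589 0.065 0.243]
0.07 98 [0.581 0.009 0.068] [0.595 0.012 0.075]
0.08 152 [0.581 0.01  0.075] [0.595 0.012 0.085]
0.09 814 [ 0.581 -0.006  0.085] [0.595 0.013 0.095]
0.1 22 [0.579 0.004 0.095] [0.592 0.011 0.105]
0.11 490 [ 0.572 -0.     0.105] [0.599 0.006 0.115]
0.12 709 [ 0.572 -0.001  0.115] [0.599 0.006 0.125]
0.13 714 [ 0.572 -0.     0.125] [0.599 0.006 0.135]
0.14 1208 [ 0.559 -0.018  0.135] [0.607 0.008 0.145]
hood (array([587.8,   6.1]), array([208.6,  60.5]), 86.34)
185 [258 207] [0.589 0.011 0.088] [21 18 19]
170 [258 190] [0.589 0.012 0.061] [169 161 152]
230 [258 258] [0.588 0.005 0.129] [90 89 85]
260 [258 291] [0.587 0.    0.144] [28 27 28]
200 [258 224] [0.588 0.004 0.093] [31 31 30]
side tcp px [[256. 193.]] cam [-0.021 -0.915  0.961]
0.07 15 [ 0.579 -0.032  0.068] [0.594 0.003 0.075]
0.08 27 [ 0.58  -0.035  0.076] [0.591 0.011 0.084]
0.09 45 [ 0.58  -0.035  0.085] [0.594 0.008 0.094]
0.1 8 [ 0.579 -0.023  0.096] [ 0.591 -0.011  0.104]
0.11 23 [ 0.574 -0.021  0.105] [ 0.599 -0.004  0.115]
0.12 30 [ 0.571 -0.021  0.116] [ 0.599 -0.001  0.125]
0.13 30 [ 0.571 -0.022  0.125] [ 0.6   -0.003  0.135]
0.14 20 [ 0.568 -0.023  0.137] [ 0.611 -0.006  0.145]
hood (array([625.2,  -9. ]), array([162.6, 550. ]), 1.57)
scene tcp px [[251. 196.]] cam [1.253 0.356 1.363]
0.07 18 [ 0.581 -0.044  0.068] [0.619 0.051 0.075]
0.08 16 [ 0.587 -0.028  0.075] [0.599 0.011 0.084]
0.09 32 [ 0.587 -0.025  0.085] [0.601 0.011 0.095]
0.1 5 [ 0.587 -0.018  0.095] [0.6   0.011 0.102]
0.11 8 [ 0.587 -0.003  0.106] [0.602 0.005 0.114]
0.12 7 [ 0.591 -0.002  0.117] [0.603 0.004 0.125]
0.13 5 [ 0.589 -0.002  0.127] [0.598 0.005 0.134]
0.14 3 [0.585 0.002 0.139] [0.598 0.006 0.143]
hood (array([652.9,   5.8]), array([528.6, 199.3]), 89.06)
```

Call:
servo_tool(
  deltas="0 0 0 0 0 0 0; 0 0 0 0 0 0 0; 0 0 0 0 0 0 0",
  newtons=70,
)

```text
time_s: 5.7
position: [0.5856, -0.007, 0.0674]
tool_rot: [[0.06, 0.998, -0.0], [0.998, -0.06, 0.0], [0.0, -0.0, -1.0]]
ft_force: [0.8, -0.5, -0.2]
grip_width: 0.0001
gripper_force: 0.0
```

Call:
servo_tool(
  deltas="0 0 0 -10 0 0 0; 0 0 0 -15 0 0 0; 0 0 0 -15 0 0 0; 0 0 0 0 0 0 0",
)

```text
time_s: 6.03
position: [0.5871, -0.0073, 0.1109]
tool_rot: [[0.06, 0.998, 0.006], [0.998, -0.06, -0.001], [-0.001, 0.006, -1.0]]
ft_force: [0.3, 0.4, 1.2]
grip_width: -0.0002
gripper_force: 0.0
```

Run:
```python
from h import *
st();tcp=np.array(env.observe()['position']);t=[]
for n in ['wrist','side']:
    p=env.get_image(n);i=p['img'][:,:,::-1].copy();q=proj(p,[tcp,tcp+[0,0,.019],tcp+[0,0,.04]]);print(q)
    for a,c in zip(q,[(0,0,255),(0,255,0),(255,0,0)]): cv2.circle(i,tuple(int(v) for v in a),1,c,-1)
    if n=='wrist': t.append(cv2.resize(i[100:330,140:370],(400,400),interpolation=cv2.INTER_NEAREST))
    else: t.append(cv2.resize(i[130:230,200:300],(400,400),interpolation=cv2.INTER_NEAREST))
    P,C,uv=cloud(p);m=near(P,(.587,-.008),.04)
    for z in np.arange(.06,.18,.01):
        k=m&(abs(P[:,2]-z)<.005)
        if k.sum()>2: print(round(z,3),k.sum(),P[k].min(0).round(3),P[k].max(0).round(3))
cv2.imwrite('pics/j3.png',np.hstack(t))
```

```text
t 6.03 pos [587.1  -7.3 110.9] phi -3.43 w -0.2 gf 0.0 F [0.3 0.4 1.2] q [-12.  30.  76.  -0.  74.  -9.]
[[253.99509172 226.39073394]
 [254.33054812 240.4112279 ]
 [254.7954831  259.84552356]]
0.06 6119 [ 0.555 -0.043  0.059] [0.618 0.032 0.065]
0.07 66 [0.581 0.01  0.065] [0.595 0.012 0.075]
0.08 84 [0.581 0.009 0.075] [0.595 0.012 0.085]
0.09 1083 [ 0.58  -0.02   0.085] [0.595 0.012 0.095]
0.1 4 [ 0.584 -0.004  0.095] [0.591 0.006 0.096]
0.15 309 [ 0.573 -0.     0.147] [0.599 0.006 0.155]
0.16 654 [ 0.573 -0.001  0.155] [0.6   0.006 0.165]
0.17 797 [ 0.573 -0.001  0.165] [0.6   0.006 0.175]
[[255.88308805 180.99733978]
 [255.73977784 175.83268725]
 [255.57841857 170.01894155]]
0.06 221 [ 0.556 -0.047  0.055] [0.62  0.031 0.065]
0.07 24 [ 0.571 -0.034  0.065] [0.611 0.005 0.075]
0.08 29 [ 0.579 -0.033  0.075] [0.592 0.009 0.085]
0.09 59 [ 0.578 -0.033  0.085] [0.596 0.011 0.095]
0.1 3 [ 0.583 -0.034  0.096] [ 0.589 -0.024  0.096]
0.15 19 [ 0.573 -0.021  0.145] [ 0.602 -0.001  0.155]
0.16 34 [ 0.571 -0.022  0.155] [ 0.601 -0.003  0.165]
0.17 28 [ 0.572 -0.021  0.166] [ 0.602 -0.003  0.175]
```

View pics/j3.png

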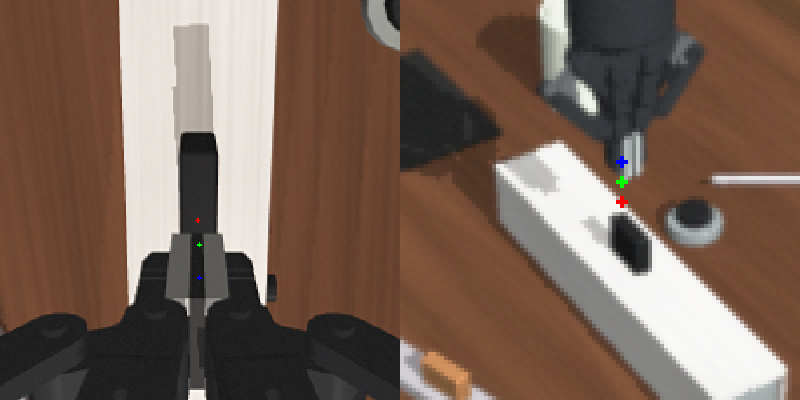

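Run:
```python
from h import *
f=np.load('w.npz');P=f['P'];m=(P[:,2]>.11)&(abs(P[:,0]-.573)<.08);print(P[m].min(0),'n',m.sum())
for z in np.arange(.24,.40,.01):
    k=m&(abs(P[:,2]-z)<.005)
    if k.sum()>2: print(round(z,3),k.sum(),P[k].min(0).round(3),P[k].max(0).round(3))
s=env.observe();print({k:np.round(v,3).tolist() if not isinstance(v,str) else v for k,v in s.items()})
```

```text
[ 0.4999975  -0.02993923  0.30894379] n 35759
0.31 338 [ 0.524 -0.027  0.309] [0.622 0.001 0.315]
0.32 1332 [ 0.516 -0.027  0.315] [0.629 0.002 0.325]
0.33 1766 [ 0.516 -0.028  0.325] [0.629 0.002 0.335]
0.34 1871 [ 0.516 -0.028  0.335] [0.629 0.002 0.345]
0.35 1643 [ 0.507 -0.016  0.345] [0.639 0.004 0.355]
0.36 8702 [ 0.5   -0.03   0.355] [0.647 0.006 0.365]
0.37 7653 [ 0.501 -0.025  0.365] [0.645 0.007 0.375]
0.38 9919 [ 0.512 -0.013  0.375] [0.635 0.008 0.385]
0.39 2535 [ 0.54  -0.002  0.385] [0.606 0.009 0.392]
{'time_s': 6.133, 'q': [-12.261, 29.721, 76.744, 0.001, 73.466, -8.825], 'qvel': [-0.058, 1.242, 1.497, 0.009, -0.407, 0.101], 'joint_efforts': [0.037, -51.513, -21.936, 0.001, 0.063, -0.0], 'position': [0.586, -0.007, 0.108], 'tool_rot': [[0.06, 0.998, 0.001], [0.998, -0.06, -0.0], [-0.0, 0.001, -1.0]], 'ft_force': [-0.247, 0.097, -0.438], 'wrist_torque': [0.019, 0.038, -0.001], 'gripper_force': 0.0, 'grip_width': -0.0}
```

The images show the real fingertips are about 33 mm above the reported TCP, so the reported tool length is off. I'll correct every height by that amount.

Call:
servo_tool(
  deltas="1 0 0 0 0 0 0; 1 0 0 0 0 0 0; 1 0 0 0 0 0 0; 1 0 0 0 0 0 0; 1 0 0 0 0 0 0; 1 0 0 0 0 0 0",
)

```text
time_s: 6.63
position: [0.5855, -0.007, 0.1072]
tool_rot: [[0.06, 0.998, -0.0], [0.998, -0.06, 0.0], [0.0, -0.0, -1.0]]
ft_force: [0.3, -0.7, 0.6]
grip_width: 0.0726
gripper_force: 0.0
```

Call:
servo_tool(
  deltas="1 0 0 20 0 0 0; 1 0 0 20 0 0 0; 1 0 0 20 0 0 0; 1 0 0 8 0 0 0; 1 0 0 4 0 0 0; 1 0 0 2 0 0 0",
)

```text
time_s: 7.13
position: [0.5857, -0.0071, 0.0334]
tool_rot: [[0.06, 0.998, -0.0], [0.998, -0.06, -0.0], [-0.0, -0.0, -1.0]]
ft_force: [0.5, 0.2, 0.7]
grip_width: 0.0857
gripper_force: 0.0
```

Call:
servo_tool(
  deltas="0 0 0 0 0 0 0; 0 0 0 0 0 0 0; 0 0 0 0 0 0 0; 0 0 0 0 0 0 0; 0 0 0 0 0 0 0; 0 0 0 0 0 0 0; 0 0 0 0 0 0 0; 0 0 0 0 0 0 0",
  newtons=70,
)

```text
time_s: 7.8
position: [0.5859, -0.0071, 0.034]
tool_rot: [[0.06, 0.998, 0.001], [0.998, -0.06, -0.0], [-0.0, 0.001, -1.0]]
ft_force: [0.5, 0.4, 4.6]
grip_width: 0.0129
gripper_force: 69.9
```

Call:
servo_tool(
  deltas="0 0 0 -5 0 0 0; 0 0 0 -15 0 0 0; 0 0 0 -25 0 0 0; 0 0 0 -25 0 0 0; 0 0 0 -25 0 0 0; 0 0 0 -25 0 0 0; 0 0 0 0 0 0 0",
)

```text
time_s: 8.38
position: [0.5873, -0.0073, 0.1582]
tool_rot: [[0.06, 0.998, 0.008], [0.998, -0.06, -0.002], [-0.001, 0.008, -1.0]]
ft_force: [1.0, -0.2, -1.1]
grip_width: 0.0126
gripper_force: 69.0
```

Run:
```python
from h import *
st()
for n in ['scene','side']:
    p=env.get_image(n);P,C,uv=cloud(p);mx=C.max(1)
    for th in (70,85,100):
        m=(mx<th)&(abs(P[:,2])<.02)
        m2=np.zeros(p['depth'].shape,np.uint8);m2[uv[m][:,1],uv[m][:,0]]=255
        k,l,s,c=cv2.connectedComponentsWithStats(cv2.morphologyEx(m2,cv2.MORPH_OPEN,np.ones((3,3))))
        i=1+np.argmax(s[1:,4]);ct=cv2.findContours((l==i).astype(np.uint8),0,1)[0][0].reshape(-1,2)
        Q=plane(p,cv2.convexHull(ct).reshape(-1,2),.003);print(n,th,s[i,4],rect(Q))
    if n=='wrist': pass
p=env.get_image('wrist');cv2.imwrite('pics/w4.png',p['img'][:,:,::-1])
go(0,(472,343,150,86.3),step=22)
```

```text
t 8.38 pos [587.3  -7.3 158.2] phi -3.43 w 12.6 gf 69.0 F [ 1.  -0.2 -1.1] q [-12.  27.  72.   0.  80.  -9.]
scene 70 3185 (array([476.7, 344.2]), array([155. , 329.5]), 88.24)
scene 85 4564 (array([475. , 347.4]), array([161.2, 339.9]), 86.51)
scene 100 7767 (array([486.9, 503.1]), array([484.2, 345.8]), 85.78)
side 70 2629 (array([472.6, 344. ]), array([166.3, 341.1]), 87.24)
side 85 3492 (array([556.7, 406.9]), array([523.1, 420.7]), 52.82)
side 100 5456 (array([470.1, 295.6]), array([887.7, 350. ]), 85.71)
17 rows end [472. 343. 150.]
0 20.1 -7.9 0.2 0 0 -0.092; 0 20.8 -5.9 0.1 0 0 -0.092; 0 21.3 -4.1 0.2 0 0 -0.092; 0 21.5 -2.1 0.1 0 0 -0.093; 0 21.6 0 0.2 0 -0.001 -0.092; 0 21.6 1.9 0.1 0 0 -0.092; 0 21.2 3.9 0.2 -0.001 0 -0.092; 0 20.9 5.8 0.1 0 0 -0.092
0 20.2 7.7 0.1 0 0 -0.092; 0 19.4 9.6 0.2 0 0 -0.092; 0 18.4 11.3 0.1 0 0 -0.092; 0 17.4 12.9 0.2 0 0 -0.093; 0 16 14.5 0.1 0 0 -0.092; 0 14.7 15.9 0.2 0 -0.001 -0.092; 0 13.1 17.2 0.1 0 0 -0.092; 0 11.5 18.3 0.1 0 0 -0.092
0 9.8 19.3 0.1 0 0 -0.092
```

View pics/w4.png

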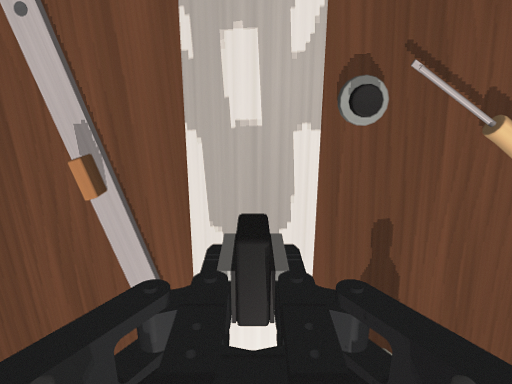

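Call:
servo_tool(
  deltas="0 20 -8 0 0 0 -0.092; 0 21 -6 0 0 0 -0.092; 0 21.5 -4 0 0 0 -0.092; 0 21.5 -2 0 0 0 -0.092; 0 21.5 0 0 0 0 -0.092; 0 21.5 2 0 0 0 -0.092; 0 21 4 0 0 0 -0.092; 0 21 6 0 0 0 -0.092",
)

```text
time_s: 9.2
position: [0.5316, 0.1588, 0.1515]
tool_rot: [[-0.629, 0.777, -0.004], [0.777, 0.629, -0.0], [0.002, -0.003, -1.0]]
ft_force: [-0.1, 0.2, -2.0]
grip_width: 0.0127
gripper_force: 68.9
```

Call:
servo_tool(
  deltas="0 20 7.5 0 0 0 -0.092; 0 19.5 9.5 0 0 0 -0.092; 0 18.5 11.5 0 0 0 -0.092; 0 17.5 13 0 0 0 -0.092; 0 16 14.5 0 0 0 -0.092; 0 14.5 16 0 0 0 -0.092; 0 13 17 0 0 0 -0.092; 0 11.5 18.5 0 0 0 -0.092",
)

```text
time_s: 9.87
position: [0.479, 0.3233, 0.1514]
tool_rot: [[-0.988, 0.154, -0.004], [0.154, 0.988, -0.002], [0.003, -0.002, -1.0]]
ft_force: [-0.5, 0.1, -2.0]
grip_width: 0.0125
gripper_force: 68.9
```

Call:
servo_tool(
  deltas="0 10 19 0 0 0 -0.092; 0 0 0 0 0 0 0",
)

```text
time_s: 10.03
position: [0.4712, 0.3456, 0.1513]
tool_rot: [[-0.998, 0.059, -0.004], [0.059, 0.998, -0.001], [0.004, -0.001, -1.0]]
ft_force: [-0.7, -0.2, -2.3]
grip_width: 0.0128
gripper_force: 68.9
```

Run:
```python
from h import *
st()
p=env.get_image('wrist');P,C,uv=cloud(p)
m=(C.max(1)<75)&(abs(P[:,2])<.012);
m2=np.zeros(p['depth'].shape,np.uint8);m2[uv[m][:,1],uv[m][:,0]]=255
k,l,s,c=cv2.connectedComponentsWithStats(m2);
for i in np.argsort(-s[1:,4])[:3]+1:
    kk=m&(l[uv[:,1],uv[:,0]]==i);print(s[i],rect(P[kk]),P[kk].min(0).round(3),P[kk].max(0).round(3))
cv2.imwrite('pics/w5.png',p['img'][:,:,::-1])
go(0,(471,344,70,86.4,25),(471,344,40,86.4,10),(471,344,32,86.4,4))
```

```text
t 10.03 pos [471.2 345.6 151.3] phi 86.6 w 12.8 gf 68.9 F [-0.7 -0.2 -2.3] q [ 25.  27.  73.   0.  80. -62.]
[ 312    0   36  288 4462] (array([464. , 422.2]), array([ 19.8, 286.1]), 86.42) [ 0.322  0.404 -0.002] [0.607 0.439 0.006]
[ 161    0   32  287 3835] (array([455.1, 274.3]), array([ 15.4, 284.2]), 87.07) [ 0.313  0.261 -0.001] [0.597 0.289 0.006]
[ 406    0  106   41 2587] (array([343.9, 541.1]), array([98.7, 33.7]), 87.01) [ 0.325  0.492 -0.003] [0.362 0.59  0.003]
10 rows end [471. 344.  32.]
0 0.2 0 20.4 0 -0.001 -0; 0 0.1 0 20.3 -0.001 -0.001 -0.001; 0 0.2 0 20.4 0 0 -0; 0 0.2 0 20.4 -0.001 -0.001 -0; 0 0 0 10 0 0 -0; 0 0 0 10 0 0 -0; 0 0 -0.1 9.9 0 0 -0; 0 0 0 2.7 0 0 -0
0 0 0 2.7 0 0 -0; 0 0 0 2.6 0 0 -0
```

View pics/w5.png

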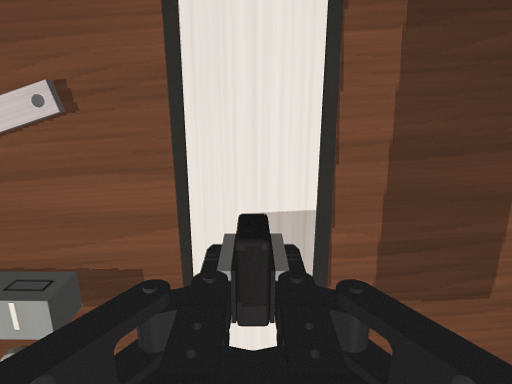

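Call:
servo_tool(
  deltas="0 0 0.5 20 0 0 0; 0 0 0 20 0 0 0; 0 0 0 20 0 0 0; 0 0 0 20 0 0 0; 0 0 0 15 0 0 0; 0 0 0 10 0 0 0; 0 0 0 7 0 0 0; 0 0 0 3 0 0 0",
)

```text
time_s: 10.75
position: [0.4732, 0.3429, 0.0372]
tool_rot: [[-0.998, 0.068, -0.002], [0.068, 0.998, -0.001], [0.002, -0.001, -1.0]]
ft_force: [-0.1, -0.5, -1.7]
grip_width: 0.0128
gripper_force: 69.0
```

Call:
servo_tool(
  deltas="0 0 0 2 0 0 0; 0 0 0 1.5 0 0 0; 0 0 0 1 0 0 0; 0 0 0 0 0 0 0; 0 0 0 0 0 0 0",
)

```text
time_s: 11.17
position: [0.4736, 0.3437, 0.0343]
tool_rot: [[-0.998, 0.067, 0.001], [0.067, 0.998, 0.0], [-0.001, 0.0, -1.0]]
ft_force: [0.7, 0.2, -1.9]
grip_width: 0.013
gripper_force: 69.0
```

Call:
servo_tool(
  deltas="0 2 2 0 0 0 0; 0 0 0 1.5 0 0 0; 0 0 0 1 0 0 0; 0 0 0 0.5 0 0 0; 0 0 0 0 0 0 0; 0 0 0 0 0 0 0",
)

```text
time_s: 11.67
position: [0.4715, 0.3459, 0.032]
tool_rot: [[-0.998, 0.066, 0.001], [0.066, 0.998, 0.001], [-0.001, 0.001, -1.0]]
ft_force: [-3.2, -0.6, 7.9]
grip_width: 0.0128
gripper_force: 70.3
```

Call:
servo_tool(
  deltas="0.6 0 0 -0.5 0 0 0; 0.6 0 0 0 0 0 0; 0.6 0 0 0 0 0 0; 0.6 0 0 0 0 0 0; 0.6 0 0 0 0 0 0; 0.6 0 0 -25 0 0 0; 0.6 0 0 -30 0 0 0; 0.6 0 0 -30 0 0 0",
)

```text
time_s: 12.33
position: [0.4712, 0.3455, 0.117]
tool_rot: [[-0.998, 0.067, -0.002], [0.067, 0.998, -0.001], [0.002, -0.001, -1.0]]
ft_force: [0.6, 0.7, 0.5]
grip_width: 0.0516
gripper_force: 0.0
```

Call:
servo_tool(
  deltas="1 0 0 -30 0 0 0; 1 0 0 -30 0 0 0; 1 0 0 -30 0 0 0; 1 0 0 -30 0 0 0; 1 0 0 0 0 0 0",
)

```text
time_s: 12.75
position: [0.4733, 0.3465, 0.2426]
tool_rot: [[-0.998, 0.067, 0.01], [0.067, 0.998, 0.004], [-0.009, 0.005, -1.0]]
ft_force: [0.7, -0.4, -0.0]
grip_width: 0.0852
gripper_force: 0.0
```

Run:
```python
from h import *
st()
p=env.get_image('wrist');P,C,uv=cloud(p);mn,mx=C.min(1),C.max(1)
m=near(P,(.47,.345),.25)&(P[:,2]>.05)&(P[:,2]<.066)&(mn>100);print('hood',m.sum(),rect(P[m]))
m=near(P,(.47,.345),.1)&(P[:,2]>.08)&(P[:,2]<.1);print('hgrip',m.sum(),rect(P[m]))
m=(mx<75)&(abs(P[:,2])<.015)&near(P,(.47,.345),.21);print('mat',m.sum(),rect(P[m]))
cv2.imwrite('pics/w6.png',p['img'][:,:,::-1])
p=env.get_image('side');P,C,uv=cloud(p);mn,mx=C.min(1),C.max(1)
m=near(P,(.47,.345),.25)&(P[:,2]>.05)&(P[:,2]<.066)&(mn>100);print('hood',m.sum(),rect(P[m]))
m=(mx<70)&(abs(P[:,2])<.015)&near(P,(.47,.345),.21);print('mat',m.sum(),rect(P[m]))
go(1,(427,-6,220,13.3),step=30)
```

```text
t 12.75 pos [473.3 346.5 242.6] phi 86.18 w 85.2 gf 0.0 F [ 0.7 -0.4 -0. ] q [ 25.  24.  64.  -0.  92. -62.]
hood 15909 (array([509.2, 316.9]), array([231.5, 386.8]), 50.97)
hgrip 526 (array([472.3, 345.9]), array([13.1, 39.8]), 86.2)
mat 19567 (array([471.3, 312.6]), array([352.2, 316.9]), 2.41)
hood 1141 (array([512.8, 317.9]), array([232.9, 383. ]), 52.07)
mat 854 (array([471.5, 337.7]), array([159.6, 341.4]), 85.07)
12 rows end [427.  -6. 220.]
1 1.8 -29.5 1.4 0 0 0.106; 1 -1.4 -29.5 1.4 0 0 0.106; 1 -4.5 -29.2 1.4 0 0 0.106; 1 -7.5 -28.6 1.4 0.001 0 0.106; 1 -10.6 -27.6 1.4 0 0 0.106; 1 -13.3 -26.4 1.4 0 0 0.106; 1 -16.1 -24.7 1.4 0 0 0.106; 1 -18.7 -23 1.4 0 0 0.106
1 -20.9 -20.8 1.5 0.001 0.001 0.106; 1 -23.1 -18.5 1.4 0 0 0.106; 1 -24.8 -16 1.4 0 0 0.106; 1 -26.5 -13.2 1.4 0 0 0.106
```

View pics/w6.png

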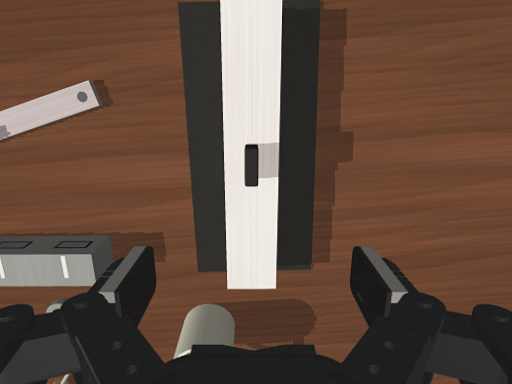

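Run:
```python
from h import *
p=env.get_image('wrist')
Q=plane(p,[(198,271),(311,268),(180,3),(320,0)],.003)[:,:2]*1000;print(Q.round(1),Q.mean(0))
a=(Q[0]+Q[1])/2;b=(Q[2]+Q[3])/2;print(a,b,np.linalg.norm(a-b))
H=plane(p,[(228,289),(276,289)],.059)[:,:2]*1000;print(H.round(1),H.mean(0))
P,C,uv=cloud(p);m=(P[:,2]>.048)&(P[:,2]<.06)&(P[:,0]<.56)&(P[:,0]<.51+0*P[:,0]);
# reader points
m=(P[:,2]>.05)&(P[:,2]<.06)&(P[:,1]<.25);print('reader',m.sum(),rect(P[m]))
```

```text
[[628.3 260. ]
 [634.2 416.4]
 [295.9 277.4]
 [303.4 432.7]] [465.465975  346.6351339]
[631.2696632  338.21120846] [299.66228681 355.05905934] 332.03509175492974
[[624.1 306.2]
 [628.  364.5]] [626.02830456 335.34029683]
reader 3247 (array([622.5, 145. ]), array([251.6,  86.8]), 63.76)
```

Call:
servo_tool(
  deltas="1 2 -29.5 1.5 0 0 0.106; 1 -1.5 -29.5 1.5 0 0 0.106; 1 -4.5 -29 1.5 0 0 0.106; 1 -7.5 -28.5 1.5 0 0 0.106; 1 -10.5 -27.5 1.5 0 0 0.106; 1 -13.5 -26.5 1.5 0 0 0.106; 1 -16 -24.5 1.5 0 0 0.106; 1 -18.5 -23 1.5 0 0 0.106",
)

```text
time_s: 13.57
position: [0.4406, 0.1104, 0.2229]
tool_rot: [[-0.606, 0.796, -0.003], [0.796, 0.606, 0.0], [0.002, -0.002, -1.0]]
ft_force: [0.9, 0.0, -0.5]
grip_width: 0.0856
gripper_force: 0.0
```

Call:
servo_tool(
  deltas="1 -21 -21 1.5 0 0 0.106; 1 -23 -18.5 1.5 0 0 0.106; 1 -25 -16 1.5 0 0 0.106; 1 -26.5 -13 1.5 0 0 0.106; 1 0 0 0 0 0 0",
)

```text
time_s: 13.98
position: [0.4259, -0.0092, 0.2168]
tool_rot: [[-0.221, 0.975, -0.003], [0.975, 0.221, -0.0], [0.001, -0.003, -1.0]]
ft_force: [0.2, 0.2, 0.2]
grip_width: 0.0852
gripper_force: 0.0
```

Run:
```python
from h import *
st()
p=env.get_image('wrist');P,C,uv=cloud(p);mn,mx=C.min(1),C.max(1);sat=mx-mn
m=near(P,(.427,0),.19)&(P[:,2]>.002)&(P[:,2]<.018)&(mn>100)&(sat<45)&(P[:,0]<.52);print('se',m.sum(),rect(P[m]))
m=near(P,(.427,0),.05)&(P[:,2]>.028)&(P[:,2]<.042);print('segrip',m.sum(),rect(P[m]))
m=near(P,(.587,-.008),.19)&(P[:,2]>.048)&(P[:,2]<.062);print('reader',m.sum(),rect(P[m]),P[m][:,2].mean())
for k in ['window0','window1','window2','window3']: print(k,[(np.round(d['uv']),round(d['conf'],2),np.round(plane(p,[d['uv']],.028)[0]*1000)) for d in env.spot_point(k,p)[:2]])
cv2.imwrite('pics/w7.png',p['img'][:,:,::-1])
```

```text
t 13.98 pos [425.9  -9.2 216.8] phi 12.74 w 85.2 gf 0.0 F [0.2 0.2 0.2] q [-17.   8.  90.  -0.  82. -30.]
se 6824 (array([429. ,  -5.9]), array([ 30.8, 330.6]), 13.65)
segrip 462 (array([427.2,   1. ]), array([13.3, 38.9]), 12.68)
reader 10324 (array([586.7, -12.1]), array([310.6,  45.8]), 86.56) 0.05505067490550027
window0 [(array([336., 279.]), 0.97, array([ 558., -130.,   28.])), (array([411.,  87.]), 0.8, array([570., 107.,  28.]))]
window1 [(array([336., 279.]), 0.97, array([ 558., -130.,   28.])), (array([411.,  87.]), 0.8, array([570., 107.,  28.]))]
window2 [(array([336., 279.]), 0.97, array([ 558., -130.,   28.])), (array([411.,  87.]), 0.8, array([570., 107.,  28.]))]
window3 [(array([336., 279.]), 0.97, array([ 558., -130.,   28.])), (array([411.,  87.]), 0.8, array([570., 107.,  28.]))]
```

View pics/w7.png

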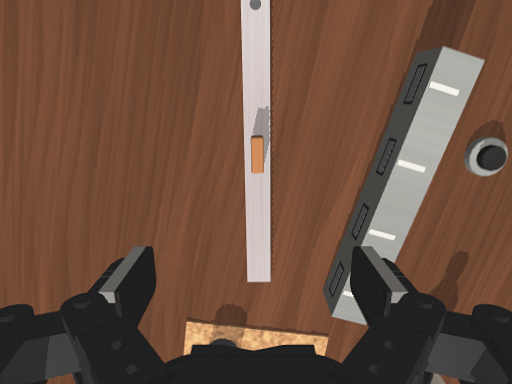

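Run:
```python
from h import *
go(0.8,(427.2,1,60,13.2,30),(427.2,1,0,13.2,20),(427.2,1,-16,13.2,6))
```

```text
13 rows end [427.2   1.  -16. ]
0.8 0.9 0.3 26.3 0 0 0.001; 0.8 0.9 0.4 26.3 0 0 0; 0.8 1 0.3 26.4 0 0 0.001; 0.8 0.9 0.3 26.3 -0.001 -0.001 0; 0.8 0.9 0.3 26.3 0 0 0.001; 0.8 1 0.3 26.3 0 0 0.001; 0.8 0 0 15 0 0 -0; 0.8 0 0 15 0 0 -0
0.8 0 0 15 0 0 -0; 0.8 0 0 15 0 0 -0; 0.8 0 0 5.3 0 0 -0; 0.8 0 0 5.4 0 0 -0; 0.8 0 0 5.3 0 0 -0
```

Call:
servo_tool(
  deltas="0.8 1 0.5 26 0 0 0; 0.8 1 0.5 26 0 0 0; 0.8 1 0.5 26 0 0 0; 0.8 1 0 26 0 0 0; 0.8 1 0 26 0 0 0; 0.8 1 0 26 0 0 0; 0.8 0 0 15 0 0 0; 0.8 0 0 15 0 0 0",
)

```text
time_s: 14.9
position: [0.4266, 0.0016, 0.0311]
tool_rot: [[-0.232, 0.973, -0.001], [0.973, 0.232, 0.0], [0.001, -0.001, -1.0]]
ft_force: [-0.6, -0.4, 0.5]
grip_width: 0.0685
gripper_force: 0.0
```

Call:
servo_tool(
  deltas="0.8 0 0 10 0 0 0; 0.8 0 0 10 0 0 0; 0.8 0 0 0 0 0 0; 0.8 0 0 0 0 0 0",
)

```text
time_s: 15.23
position: [0.4269, 0.0012, 0.0122]
tool_rot: [[-0.232, 0.973, -0.001], [0.973, 0.232, 0.0], [0.001, -0.001, -1.0]]
ft_force: [-0.1, -0.7, -0.2]
grip_width: 0.0682
gripper_force: 0.0
```

Run:
```python
from h import *
st()
```

```text
t 15.23 pos [426.9   1.2  12.2] phi 13.39 w 68.2 gf 0.0 F [-0.1 -0.7 -0.2] q [-16.  25. 108.   0.  47. -29.]
```

Call:
servo_tool(
  deltas="0.8 0 0 10 0 0 0; 0.8 0 0 10 0 0 0; 0.8 0 0 7 0 0 0; 0.8 0 0 0 0 0 0",
)

```text
time_s: 15.57
position: [0.4267, 0.0008, -0.015]
tool_rot: [[-0.231, 0.973, -0.001], [0.973, 0.231, 0.0], [0.001, -0.001, -1.0]]
ft_force: [0.3, -0.4, 0.2]
grip_width: 0.0684
gripper_force: 0.0
```

Call:
servo_tool(
  deltas="0 0 0 0 0 0 0; 0 0 0 0 0 0 0; 0 0 0 0 0 0 0; 0 0 0 0 0 0 0; 0 0 0 0 0 0 0; 0 0 0 0 0 0 0; 0 0 0 0 0 0 0; 0 0 0 0 0 0 0",
  newtons=80,
)

```text
time_s: 16.23
position: [0.4274, 0.0003, -0.014]
tool_rot: [[-0.23, 0.973, 0.001], [0.973, 0.23, -0.0], [-0.001, 0.001, -1.0]]
ft_force: [-0.3, 0.4, 5.8]
grip_width: 0.012
gripper_force: 78.6
```

Run:
```python
from h import *
go(0,(427.4,.3,30,13.2,15),(541,-10,30,-3.4,15),(541,-10,-9,-3.4,8))
```

```text
16 rows end [541. -10.  -9.]
0 0 0 -14.7 0 0 0.001; 0 0 0 -14.7 0.001 0 0; 0 0 0 -14.6 0 0.001 0.001; 0 -4.5 13.5 0 0 0 0.036; 0 -4 13.7 0 0 0 0.036; 0 -3.5 13.8 0 0 0 0.037; 0 -3 14 0 0 0 0.036; 0 -2.5 14 0 0 0 0.036
0 -2 14.1 0 0 0 0.036; 0 -1.5 14.2 0 0 0 0.036; 0 -0.9 14.2 0 0 0 0.037; 0 0 0 7.8 0 0 -0; 0 0 0 7.8 0 0 -0; 0 0 0 7.8 0 0 -0; 0 0 0 7.8 0 0 -0; 0 -0.1 0 7.8 0 0 -0
```

Call:
servo_tool(
  deltas="0 0 0 -14.5 0 0 0; 0 0 0 -14.5 0 0 0; 0 0 0 -14.5 0 0 0; 0 -4.5 13.5 0 0 0 0.036; 0 -4 13.5 0 0 0 0.036; 0 -3.5 14 0 0 0 0.036; 0 -3 14 0 0 0 0.036; 0 -2.5 14 0 0 0 0.036",
)

```text
time_s: 16.9
position: [0.4982, -0.0058, 0.0287]
tool_rot: [[-0.05, 0.999, -0.001], [0.999, 0.05, 0.0], [0.0, -0.001, -1.0]]
ft_force: [0.4, -0.1, -4.4]
grip_width: 0.0117
gripper_force: 79.3
```

Call:
servo_tool(
  deltas="0 -2 14 0 0 0 0.036; 0 -1.5 14 0 0 0 0.036; 0 -1 14 0 0 0 0.036; 0 0 0 0 0 0 0; 0 0 0 0 0 0 0",
)

```text
time_s: 17.32
position: [0.5396, -0.0096, 0.0283]
tool_rot: [[0.055, 0.998, -0.002], [0.998, -0.055, 0.0], [0.0, -0.002, -1.0]]
ft_force: [-0.7, 0.1, -3.6]
grip_width: 0.0117
gripper_force: 79.3
```

Run:
```python
from h import *
st()
p=env.get_image('wrist');P,C,uv=cloud(p);mn,mx=C.min(1),C.max(1);sat=mx-mn
m=near(P,(.587,-.012),.19)&(P[:,2]>.05)&(P[:,2]<.06)&(P[:,0]>.555);print('reader',m.sum(),rect(P[m]))
cv2.imwrite('pics/w8.png',p['img'][:,:,::-1])
go(0,(541,-10,-9,-3.4,8))
```

```text
t 17.32 pos [539.6  -9.6  28.3] phi -3.16 w 11.7 gf 79.3 F [-0.7  0.1 -3.6] q [-14.  31.  90.  -0.  59. -10.]
reader 29612 (array([581.8,  13.1]), array([170.3,  60.7]), 87.46)
5 rows end [541. -10.  -9.]
0 -0.1 0.4 7.5 0 0 0.001; 0 -0.1 0.4 7.5 -0.001 0 0.001; 0 -0.1 0.4 7.5 0 0 0.001; 0 0 0.4 7.4 -0.001 0 0; 0 -0.1 0.4 7.5 0 0 0.001
```

View pics/w8.png

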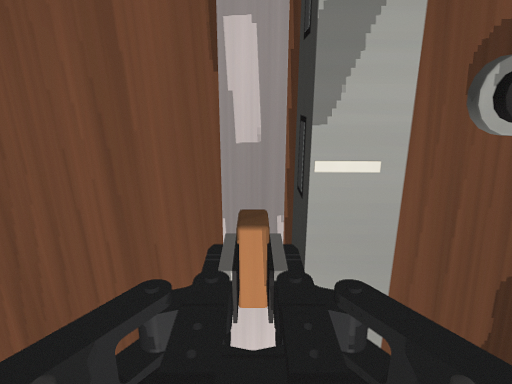

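Call:
servo_tool(
  deltas="0 0 0.5 7.5 0 0 0.002; 0 0 0.5 7.5 0 0 0.001; 0 0 0 7.5 0 0 0.001; 0 0 0 7.5 0 0 0; 0 0 0 7.5 0 0 0; 0 0 0 3 0 0 0; 0 0 0 2 0 0 0; 0 0 0 0 0 0 0",
)

```text
time_s: 18.03
position: [0.541, -0.0097, -0.0137]
tool_rot: [[0.06, 0.998, -0.0], [0.998, -0.06, 0.0], [0.0, -0.0, -1.0]]
ft_force: [-0.1, 0.2, -2.7]
grip_width: 0.0119
gripper_force: 79.3
```

Call:
servo_tool(
  deltas="0 0 2 0 0 0 0; 0 0 2 0 0 0 0; 0 0 1 0 0 0 0; 0 0 0 0 0 0 0",
)

```text
time_s: 18.37
position: [0.5453, -0.01, -0.0135]
tool_rot: [[0.06, 0.998, -0.002], [0.998, -0.06, 0.0], [-0.0, -0.002, -1.0]]
ft_force: [-5.0, -0.7, -0.4]
grip_width: 0.0117
gripper_force: 85.5
```

Call:
servo_tool(
  deltas="0 0 1.5 0 0 0 0; 0 0 1 0 0 0 0; 0 0 0 0 0 0 0",
)

```text
time_s: 18.62
position: [0.545, -0.01, -0.0135]
tool_rot: [[0.059, 0.998, -0.008], [0.998, -0.059, 0.001], [0.0, -0.008, -1.0]]
ft_force: [-17.5, -2.7, 8.1]
grip_width: 0.0121
gripper_force: 96.5
```

Run:
```python
from h import *
p=env.get_image('wrist');a=p['img'][:,:,::-1][0:300,180:380]
b=env.get_image('scene')['img'][:,:,::-1][130:250,190:320]
c=env.get_image('side')['img'][:,:,::-1][150:260,190:320]
cv2.imwrite('pics/j9.png',np.hstack([cv2.resize(a,(270,405)),cv2.resize(b,(265,405) if 0 else (265,245)) if 0 else cv2.copyMakeBorder(cv2.resize(b,(265,245)),0,160,0,0,0),cv2.copyMakeBorder(cv2.resize(c,(265,224)),0,181,0,0,0)]))
```

```text
(no output)
```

View pics/j9.png

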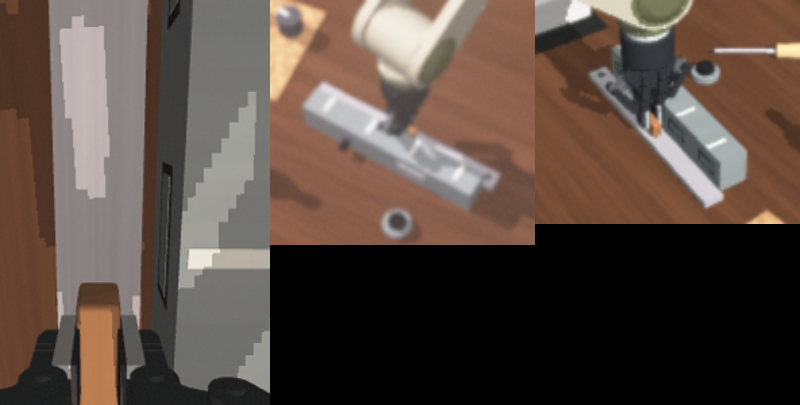

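Call:
servo_tool(
  deltas="0 0 -4 0 0 0 0; 0 0 -5 0 0 0 0; 0 0 -2 0 0 0 0; 0 0 0 0 0 0 0",
)

```text
time_s: 19.1
position: [0.5374, -0.0095, -0.0136]
tool_rot: [[0.06, 0.998, 0.0], [0.998, -0.06, 0.0], [0.0, 0.0, -1.0]]
ft_force: [0.5, -0.4, -4.9]
grip_width: 0.0117
gripper_force: 84.0
```

Call:
servo_tool(
  deltas="0.27 0 0 0 0 0 0; 0.27 0 0 0 0 0 0; 0.27 0 0 0 0 0 0; 0.27 0 0 0 0 0 0; 0.27 0 0 -15 0 0 0; 0.27 0 0 -20 0 0 0; 0.27 0 0 -25 0 0 0; 0.27 0 0 -10 0 0 0",
)

```text
time_s: 19.77
position: [0.5389, -0.0098, 0.0592]
tool_rot: [[0.06, 0.998, 0.004], [0.998, -0.06, -0.001], [-0.001, 0.004, -1.0]]
ft_force: [1.0, -0.4, 0.7]
grip_width: 0.023
gripper_force: 0.0
```

Run:
```python
from h import *
st()
# bar rear edge ~ centre x -15; push with shut fingers closing along y (phi 86.6)
go(0,(489,-6,55,41,22),(489,-6,55,86.6,22))
```

```text
t 19.77 pos [538.9  -9.8  59.2] phi -3.43 w 23.0 gf 0.0 F [ 1.  -0.4  0.7] q [-14.  29.  88.   0.  63. -10.]
16 rows end [489.  -6.  55.]
0 0.1 -6.3 0.5 0 0 -0.097; 0 0.7 -6.2 0.5 0.001 0.001 -0.097; 0 1.3 -6.1 0.5 0 0 -0.097; 0 1.9 -6 0.5 0.001 0 -0.097; 0 2.5 -5.7 0.5 0 0.001 -0.097; 0 3 -5.5 0.5 0.001 0 -0.097; 0 3.5 -5.2 0.5 0 0 -0.097; 0 4 -4.8 0.6 0.001 0 -0.097
0 0 0 0 0 0 -0.099; 0 0 0 0 0 0 -0.1; 0 0 0 0 0 0 -0.099; 0 0 0 0 0 0 -0.1; 0 0 0 0 0 0 -0.099; 0 0 0 0 0 0 -0.1; 0 0 0 0 0 0 -0.099; 0 0 0 0 0 0 -0.099
```

Call:
servo_tool(
  deltas="0 0 -6.5 0 0 0 -0.097; 0 0.5 -6 0 0 0 -0.097; 0 1.5 -6 0 0 0 -0.097; 0 2 -6 0 0 0 -0.097; 0 2.5 -5.5 0 0 0 -0.097; 0 3 -5.5 0 0 0 -0.097; 0 3.5 -5 0 0 0 -0.097; 0 4 -5 0 0 0 -0.097",
)

```text
time_s: 20.43
position: [0.4877, -0.0056, 0.0562]
tool_rot: [[-0.66, 0.751, 0.0], [0.751, 0.66, -0.0], [-0.0, 0.0, -1.0]]
ft_force: [-0.5, -0.3, 0.5]
grip_width: 0.0002
gripper_force: 0.0
```

Call:
servo_tool(
  deltas="0 0 0 0 0 0 -0.1; 0 0 0 0 0 0 -0.1; 0 0 0 0 0 0 -0.1; 0 0 0 0 0 0 -0.1; 0 0 0 0 0 0 -0.1; 0 0 0 0 0 0 -0.1; 0 0 0 0 0 0 -0.1; 0 0 0 0 0 0 -0.1",
)

```text
time_s: 21.1
position: [0.4879, -0.0057, 0.0562]
tool_rot: [[-0.999, 0.05, 0.0], [0.05, 0.999, 0.0], [-0.0, 0.0, -1.0]]
ft_force: [0.1, -0.5, -0.4]
grip_width: -0.0002
gripper_force: 0.0
```

Call:
servo_tool(
  deltas="0 0 0 20 0 0 0; 0 0 0 20 0 0 0; 0 0 0 20 0 0 0; 0 0 0 10 0 0 0; 0 0 0 6 0 0 0; 0 0 0 3 0 0 0; 0 0 0 0 0 0 0; 0 0 0 0 0 0 0",
)

```text
time_s: 21.77
position: [0.4883, -0.0058, -0.0221]
tool_rot: [[-0.998, 0.055, 0.001], [0.055, 0.999, -0.0], [-0.001, -0.0, -1.0]]
ft_force: [0.5, -0.4, 0.1]
grip_width: 0.0002
gripper_force: 0.0
```

Run:
```python
from h import *
st()
p=env.get_image('wrist');P,C,uv=cloud(p);mn,mx=C.min(1),C.max(1)
for n in ['side','wrist']:
    if n=='side': p=env.get_image(n);P,C,uv=cloud(p)
    else: p=env.get_image(n);P,C,uv=cloud(p)
    tcp=np.array(env.observe()['position']);m=near(P,tcp[:2],.022)&(P[:,2]>-.02)&(P[:,2]<.06)
    for z in np.arange(-.01,.06,.01):
        k=m&(abs(P[:,2]-z)<.005)
        if k.sum(): print(n,round(z,2),k.sum(),C[k].mean(0).round(),P[k].min(0).round(3),P[k].max(0).round(3))
```

```text
t 21.77 pos [488.3  -5.8 -22.1] phi 86.86 w 0.2 gf 0.0 F [ 0.5 -0.4  0.1] q [ -15.   32.  101.    0.   47. -101.]
side 0.0 87 [117.  79.  56.] [ 0.467 -0.026 -0.005] [0.508 0.014 0.005]
side 0.01 3 [149. 145. 141.] [ 0.481 -0.014  0.01 ] [ 0.493 -0.011  0.013]
side 0.02 15 [106. 106. 106.] [ 0.477 -0.022  0.015] [ 0.496 -0.006  0.024]
side 0.03 21 [80. 81. 81.] [ 0.476 -0.022  0.026] [0.494 0.001 0.035]
side 0.04 21 [82. 83. 84.] [ 0.477 -0.023  0.035] [ 0.495 -0.     0.044]
side 0.05 5 [71. 64. 62.] [ 0.477 -0.017  0.048] [0.48  0.006 0.053]
wrist 0.0 2940 [132.  86.  61.] [ 0.466 -0.028 -0.002] [0.501 0.016 0.002]
wrist 0.01 18 [121.  86.  68.] [ 0.476 -0.011  0.014] [0.477 0.001 0.015]
wrist 0.02 473 [74. 70. 67.] [ 0.476 -0.018  0.015] [0.482 0.009 0.025]
wrist 0.03 698 [68. 67. 65.] [ 0.476 -0.018  0.025] [0.482 0.009 0.035]
wrist 0.04 717 [72. 70. 68.] [ 0.476 -0.018  0.035] [0.482 0.009 0.045]
wrist 0.05 1158 [68. 66. 65.] [ 0.473 -0.026  0.045] [0.499 0.015 0.055]
```

Call:
servo_tool(
  deltas="0 -8 0 4 0 0 0; 0 -8 0 4 0 0 0; 0 -4 0 0 0 0 0; 0 -3 0 0 0 0 0; 0 -3 0 0 0 0 0; 0 -3 0 0 0 0 0; 0 -2 0 0 0 0 0; 0 0 0 0 0 0 0",
)

```text
time_s: 22.58
position: [0.5192, -0.0074, -0.0306]
tool_rot: [[-0.999, 0.055, 0.0], [0.055, 0.999, -0.0], [-0.0, 0.0, -1.0]]
ft_force: [0.6, -0.4, -0.7]
grip_width: 0.0003
gripper_force: 0.1
```

Call:
servo_tool(
  deltas="0 -2 0 0 0 0 0; 0 -1 0 0 0 0 0; 0 0 0 0 0 0 0",
)

```text
time_s: 22.83
position: [0.522, -0.0075, -0.0305]
tool_rot: [[-0.999, 0.055, 0.0], [0.055, 0.999, -0.0], [-0.0, 0.0, -1.0]]
ft_force: [-0.9, 0.2, -0.5]
grip_width: -0.0001
gripper_force: 0.4
```

Call:
servo_tool(
  deltas="0 -1 0 0 0 0 0; 0 -1 0 0 0 0 0; 0 0 0 0 0 0 0",
)

```text
time_s: 23.08
position: [0.524, -0.0077, -0.0306]
tool_rot: [[-0.998, 0.055, 0.0], [0.055, 0.998, -0.0], [-0.0, 0.0, -1.0]]
ft_force: [-0.8, -0.0, -1.6]
grip_width: -0.0001
gripper_force: 0.7
```

Call:
servo_tool(
  deltas="0 -1 0 0 0 0 0; 0 -1 0 0 0 0 0; 0 0 0 0 0 0 0",
)

```text
time_s: 23.33
position: [0.5248, -0.0076, -0.0306]
tool_rot: [[-0.999, 0.055, -0.003], [0.055, 0.999, 0.0], [0.003, 0.0, -1.0]]
ft_force: [-6.6, -0.7, 3.8]
grip_width: 0.0001
gripper_force: 3.2
```

Call:
servo_tool(
  deltas="0 -1 0 0 0 0 0; 0 -1 0 0 0 0 0; 0 0 0 0 0 0 0",
)

```text
time_s: 23.58
position: [0.5247, -0.0076, -0.0307]
tool_rot: [[-0.999, 0.054, -0.007], [0.054, 0.999, 0.001], [0.007, 0.0, -1.0]]
ft_force: [-13.6, -1.4, 9.6]
grip_width: 0.0001
gripper_force: 7.0
```

Call:
servo_tool(
  deltas="0 10 0 0 0 0 0; 0 15 0 0 0 0 0; 0 0 0 -25 0 0 0; 0 0 0 -30 0 0 0; 0 0 0 -40 0 0 0; 0 -5 0 -40 0 0 0; 0 -20 0 -40 0 0 0; 0 -30 0 -40 0 0 0",
)

```text
time_s: 24.25
position: [0.5517, -0.009, 0.1787]
tool_rot: [[-0.998, 0.055, 0.003], [0.055, 0.998, -0.001], [-0.003, -0.001, -1.0]]
ft_force: [0.7, -0.6, -0.0]
grip_width: 0.0002
gripper_force: 0.0
```

Call:
servo_tool(
  deltas="1 -20 0 -40 0 0 0; 1 -20 0 -30 0 0 0; 1 0 0 0 0 0 0; 1 0 0 0 0 0 0",
)

```text
time_s: 24.58
position: [0.5913, -0.0115, 0.2433]
tool_rot: [[-0.998, 0.055, 0.004], [0.055, 0.999, -0.001], [-0.004, -0.001, -1.0]]
ft_force: [-0.7, 0.9, -1.0]
grip_width: 0.0481
gripper_force: 0.0
```

Run:
```python
from h import *
st()
p=env.get_image('wrist');P,C,uv=cloud(p);mn,mx=C.min(1),C.max(1);sat=mx-mn
cv2.imwrite('pics/w10.png',p['img'][:,:,::-1])
m=near(P,(.587,-.012),.19)&(P[:,2]>.05)&(P[:,2]<.06);print('reader',m.sum(),rect(P[m]))
m=near(P,(.545,-.010),.19)&(P[:,2]>.004)&(P[:,2]<.016)&(mn>85)&(sat<45)&(P[:,0]<.575);print('se',m.sum(),rect(P[m]))
m=near(P,(.55,-.01),.05)&(P[:,2]>.028)&(P[:,2]<.04)&(sat>40);print('segrip',m.sum(),rect(P[m]))
m=near(P,(.70,.05),.05)&(P[:,2]>.018)&(P[:,2]<.03);print('btn',m.sum(),np.median(P[m],0),rect(P[m]))
```

```text
t 24.58 pos [591.3 -11.5 243.3] phi 86.87 w 48.1 gf 0.0 F [-0.7  0.9 -1. ] q [-13.  25.  63.   0.  93. -99.]
reader 11025 (array([586.4, -11.1]), array([310.9,  44.5]), 86.53)
se 6662 (array([549.6, -10.1]), array([340.7,  30.5]), 86.62)
segrip 430 (array([549.3, -10.6]), array([39.1, 13.6]), 86.74)
btn 348 [0.68897415 0.05260309 0.02172292] (array([689.1,  53.1]), array([25.3, 29.3]), 18.49)
```

View pics/w10.png

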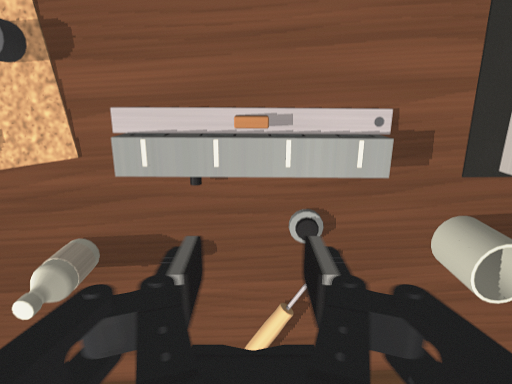

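Run:
```python
from h import *
go(1,(555,-345,250,86.6))
```

```text
12 rows end [ 555. -345.  250.]
1 1.4 -27.9 -0.7 0 0 0; 1 1.4 -28 -0.7 0 0 0.001; 1 1.4 -27.9 -0.7 0 0 0; 1 1.3 -27.9 -0.6 0 0 0.001; 1 1.4 -28 -0.7 0 0 -0; 1 1.3 -27.9 -0.7 0 0 0; 1 1.3 -27.9 -0.7 0 0 0.001; 1 1.3 -28 -0.7 0 0 0
1 1.4 -27.9 -0.7 0 0 0; 1 1.3 -27.9 -0.7 0 0 0.001; 1 1.2 -28 -0.7 0 0 0; 1 1.3 -27.9 -0.6 0 0 0.001
```

Call:
servo_tool(
  deltas="1 1.5 -28 -0.5 0 0 0; 1 1.5 -28 -0.5 0 0 0; 1 1.5 -28 -0.5 0 0 0; 1 1.5 -28 -0.5 0 0 0; 1 1.5 -28 -0.5 0 0 0; 1 1.5 -28 -0.5 0 0 0; 1 1 -28 -0.5 0 0 0; 1 1 -28 -0.5 0 0 0",
)

```text
time_s: 25.3
position: [0.5656, -0.2352, 0.2447]
tool_rot: [[-0.998, 0.055, -0.002], [0.055, 0.998, 0.002], [0.002, 0.002, -1.0]]
ft_force: [-0.1, -0.3, -0.1]
grip_width: 0.0852
gripper_force: 0.0
```

Call:
servo_tool(
  deltas="1 1 -28 -0.5 0 0 0; 1 1 -28 -0.5 0 0 0; 1 1 -28 -0.5 0 0 0; 1 1 -28 -0.5 0 0 0; 1 0 0 0 0 0 0; 1 0 0 0 0 0 0",
)

```text
time_s: 25.8
position: [0.5556, -0.3466, 0.2463]
tool_rot: [[-0.998, 0.057, -0.002], [0.057, 0.998, 0.002], [0.003, 0.002, -1.0]]
ft_force: [0.2, -0.2, 0.2]
grip_width: 0.0854
gripper_force: 0.0
```

```bash
cat >> h.py <<'E'
def pots(p,zlo=.034,zhi=.048,box=(.25,.70,-.6,.2)):
    P,C,uv=cloud(p);mn,mx=C.min(1),C.max(1)
    m=(P[:,2]>zlo)&(P[:,2]<zhi)&(P[:,0]>box[0])&(P[:,0]<box[1])&(P[:,1]>box[2])&(P[:,1]<box[3])
    M=np.zeros(p['depth'].shape,np.uint8);M[uv[m][:,1],uv[m][:,0]]=1
    k,l,s,c=cv2.connectedComponentsWithStats(M);L=l[uv[:,1],uv[:,0]]
    for i in range(1,k):
        if s[i,4]<300: continue
        b=m&(L==i);Q=P[b][:,:2]*1000;(cx,cy),r=cv2.minEnclosingCircle(Q.astype(np.float32))
        med=(np.percentile(Q,1,0)+np.percentile(Q,99,0))/2
        w=b&(mn>150);W=P[w][:,:2]*1000;g=None
        if len(W)>10:
            _,_,a=cv2.minAreaRect(W.astype(np.float32));d=W.mean(0)-med;g=np.degrees(np.arctan2(d[1],d[0]))
            e=np.linalg.svd(W-W.mean(0),full_matrices=False)[2][0];e=e*np.sign(e@d);g=(round(g,1),round(np.degrees(np.arctan2(e[1],e[0])),1),len(W))
        print('blob',s[i,4],'circ',np.round([cx,cy,r],1),'mid',med.round(1),'z',P[b][:,2].mean().round(4),'col',np.median(C[b],0),'line',g)
E
python3 - <<'E'
from h import *
st();p=env.get_image('wrist');cv2.imwrite('pics/w11.png',p['img'][:,:,::-1]);pots(p)
E
```

```text
t 25.8 pos [ 555.6 -346.6  246.3] phi 86.74 w 85.4 gf 0.0 F [ 0.2 -0.2  0.2] q [ -42.   32.   50.    0.   99. -129.]
blob 1609 circ [ 398.4 -509.1   23.8] mid [ 398.3 -508.7] z 0.0386 col [ 56.  98. 186.] line (np.float64(56.6), np.float64(56.8), 138)
blob 1554 circ [ 443.5 -291.3   23.8] mid [ 443.9 -290.9] z 0.0413 col [99. 98. 98.] line (np.float64(-98.0), np.float64(-94.9), 157)
blob 1493 circ [ 452.2 -392.2   23.7] mid [ 452.6 -391.5] z 0.0415 col [99. 98. 98.] line (np.float64(-127.9), np.float64(-124.7), 139)
blob 1314 circ [ 503.7 -517.5   24.3] mid [ 503.9 -516.3] z 0.0386 col [216.  58.  54.] line (np.float64(-66.5), np.float64(-65.0), 105)
blob 1205 circ [ 551.2 -398.    23.7] mid [ 550.3 -397.4] z 0.0412 col [98. 97. 97.] line (np.float64(-57.9), np.float64(-64.6), 109)
```

View pics/w11.png

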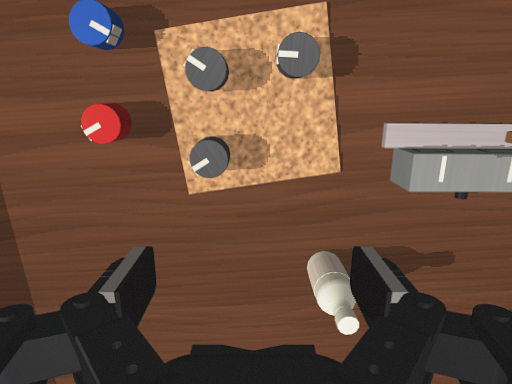

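Run:
```python
from h import *
go(.9,(443.7,-291,90,-6,20),(443.7,-291,-10,-6,20),(443.7,-291,-26,-6,6))
```

```text
24 rows end [ 443.7 -291.   -26. ]
0.9 7.7 3.2 10.5 0 0 0.108; 0.9 7.9 2.4 10.5 0 0 0.108; 0.9 8.2 1.4 10.4 0 -0.001 0.108; 0.9 8.3 0.6 10.5 0 0 0.108; 0.9 8.3 -0.3 10.5 0 0 0.108; 0.9 8.2 -1.2 10.5 0 0 0.108; 0.9 8.1 -2.1 10.4 0 0 0.108; 0.9 7.7 -2.9 10.5 0 -0.001 0.108
0.9 7.5 -3.8 10.5 0 0 0.108; 0.9 6.9 -4.5 10.4 0 0 0.108; 0.9 6.5 -5.3 10.5 0 0 0.108; 0.9 5.8 -5.9 10.5 0 0 0.108; 0.9 5.2 -6.5 10.4 0 -0.001 0.108; 0.9 4.5 -7.1 10.5 0 0 0.108; 0.9 3.6 -7.4 10.4 0 0 0.108; 0.9 0 0 16.7 0 0 0
0.9 0 0 16.6 0 0 0; 0.9 0 0 16.7 0 0 0; 0.9 0 0 16.7 0 0 0; 0.9 0 0 16.7 0 0 0; 0.9 0 0 16.6 0 0 0; 0.9 0 0 5.3 0 0 0; 0.9 0 0 5.4 0 0 0; 0.9 0 0 5.3 0 0 0
```

Call:
servo_tool(
  deltas="0.9 7.5 3 10.5 0 0 0.108; 0.9 8 2.5 10.5 0 0 0.108; 0.9 8 1.5 10.5 0 0 0.108; 0.9 8.5 0.5 10.5 0 0 0.108; 0.9 8.5 -0.5 10.5 0 0 0.108; 0.9 8 -1 10.5 0 0 0.108; 0.9 8 -2 10.5 0 0 0.108; 0.9 7.5 -3 10.5 0 0 0.108",
)

```text
time_s: 26.52
position: [0.4967, -0.3153, 0.1636]
tool_rot: [[-0.604, 0.797, -0.0], [0.797, 0.604, 0.001], [0.001, 0.0, -1.0]]
ft_force: [-0.1, -0.6, -0.3]
grip_width: 0.0769
gripper_force: 0.0
```

Call:
servo_tool(
  deltas="0.9 7.5 -4 10.5 0 0 0.108; 0.9 7 -4.5 10.5 0 0 0.108; 0.9 6.5 -5.5 10.5 0 0 0.108; 0.9 6 -6 10.5 0 0 0.108; 0.9 5 -6.5 10.5 0 0 0.108; 0.9 4.5 -7 10.5 0 0 0.108; 0.9 3.5 -7.5 10.5 0 0 0.108; 0.9 0 0 0 0 0 0",
)

```text
time_s: 27.18
position: [0.4424, -0.2893, 0.0891]
tool_rot: [[0.106, 0.994, -0.003], [0.994, -0.106, 0.004], [0.003, -0.004, -1.0]]
ft_force: [-0.1, -0.3, -0.6]
grip_width: 0.0768
gripper_force: 0.0
```

Run:
```python
from h import *
st();p=env.get_image('wrist');pots(p)
go(.9,(443.7,-291,-26,-6,18))
```

```text
t 27.18 pos [ 442.4 -289.3   89.1] phi -6.1 w 76.8 gf 0.0 F [-0.1 -0.3 -0.6] q [-46.  26.  87.   0.  67. -40.]
blob 3141 circ [ 443.5 -290.3   23.7] mid [ 443.4 -289. ] z 0.0413 col [88. 87. 88.] line (np.float64(-95.1), np.float64(-95.4), 222)
blob 2460 circ [ 451.2 -390.8   23.8] mid [ 452.1 -390. ] z 0.0412 col [94. 93. 94.] line (np.float64(-120.0), np.float64(-127.9), 181)
7 rows end [ 443.7 -291.   -26. ]
0.9 -0.1 0.1 16.6 0 0 0.001; 0.9 -0.1 0 16.6 0 0 0; 0.9 -0.1 0.1 16.7 -0.001 -0.001 0.001; 0.9 -0.1 0 16.6 0 0 0; 0.9 -0.1 0 16.6 0 0 0.001; 0.9 -0.1 0.1 16.6 0 0 0; 0.9 -0.1 0 16.6 -0.001 -0.001 0.001
```

Call:
servo_tool(
  deltas="0.9 0 0 17 0 0 0; 0.9 0 0 17 0 0 0; 0.9 0 0 17 0 0 0; 0.9 0 0 17 0 0 0; 0.9 0 0 17 0 0 0; 0.9 0 0 17 0 0 0; 0.9 0 0 14 0 0 0; 0.9 0 0 0 0 0 0",
)

```text
time_s: 27.9
position: [0.444, -0.2911, -0.0268]
tool_rot: [[0.1, 0.995, -0.002], [0.995, -0.1, 0.002], [0.002, -0.002, -1.0]]
ft_force: [-0.1, 0.7, -0.0]
grip_width: 0.0769
gripper_force: 0.0
```

Call:
servo_tool(
  deltas="0 0 0 0 0 0 0; 0 0 0 0 0 0 0; 0 0 0 0 0 0 0; 0 0 0 0 0 0 0; 0 0 0 0 0 0 0; 0 0 0 0 0 0 0",
  newtons=60,
)

```text
time_s: 28.4
position: [0.445, -0.2927, -0.0237]
tool_rot: [[0.103, 0.995, 0.002], [0.995, -0.103, -0.002], [-0.002, 0.002, -1.0]]
ft_force: [0.9, 1.6, 7.1]
grip_width: 0.0447
gripper_force: 61.3
```

Call:
servo_tool(
  deltas="0 0 0 -5 0 0 0; 0 0 0 -15 0 0 0; 0 0 0 -25 0 0 0; 0 0 0 -25 0 0 0; 0 0 0 -10 0 0 0; 0 0 0 0 0 0 0",
)

```text
time_s: 28.9
position: [0.445, -0.293, 0.0571]
tool_rot: [[0.104, 0.995, 0.003], [0.995, -0.104, -0.003], [-0.003, 0.004, -1.0]]
ft_force: [0.6, -0.2, -3.6]
grip_width: 0.0447
gripper_force: 62.0
```

Run:
```python
from h import *
st()
go(0,(511.5,33.2,70,-6+91.9,25))
```

```text
t 28.9 pos [ 445.  -293.    57.1] phi -5.94 w 44.7 gf 62.0 F [ 0.6 -0.2 -3.6] q [-46.  28.  89.   0.  62. -40.]
15 rows end [511.5  33.2  70. ]
0 22.1 2.2 -0.9 0 0 -0.107; 0 21.7 4.5 -0.9 0 0.001 -0.107; 0 21.2 6.8 -0.9 0 0 -0.107; 0 20.2 9 -0.9 0 0 -0.106; 0 19.3 11.1 -0.9 0 0.001 -0.107; 0 17.9 13.1 -0.9 0 0 -0.107; 0 16.4 14.9 -0.9 0 0.001 -0.107; 0 14.7 16.6 -0.9 0 0 -0.107
0 12.9 18.1 -0.8 0 0 -0.107; 0 10.8 19.4 -0.9 0 0.001 -0.107; 0 8.8 20.4 -0.9 0 0 -0.106; 0 6.5 21.2 -0.8 0 0 -0.107; 0 4.2 21.8 -0.9 0 0.001 -0.107; 0 1.9 22.1 -0.8 0 0 -0.107; 0 -0.5 22.2 -0.9 0 0.001 -0.107
```

Call:
servo_tool(
  deltas="0 22 2 0 0 0 -0.107; 0 21.5 4.5 0 0 0 -0.107; 0 21 7 0 0 0 -0.107; 0 20 9 0 0 0 -0.107; 0 19.5 11 0 0 0 -0.107; 0 18 13 0 0 0 -0.107; 0 16.5 15 0 0 0 -0.107; 0 14.5 16.5 0 0 0 -0.107",
)

```text
time_s: 29.57
position: [0.4787, -0.1173, 0.0534]
tool_rot: [[-0.687, 0.727, -0.002], [0.727, 0.687, 0.001], [0.002, -0.001, -1.0]]
ft_force: [-0.1, -0.0, -3.4]
grip_width: 0.0445
gripper_force: 62.0
```

Call:
servo_tool(
  deltas="0 13 18 0 0 0 -0.107; 0 11 19.5 0 0 0 -0.107; 0 9 20.5 0 0 0 -0.107; 0 6.5 21 0 0 0 -0.107; 0 4 22 0 0 0 -0.107; 0 2 22 0 0 0 -0.107; 0 -0.5 22 0 0 0 -0.107; 0 0 0 0 0 0 0",
)

```text
time_s: 30.23
position: [0.5093, 0.0367, 0.0534]
tool_rot: [[-0.998, 0.062, -0.002], [0.062, 0.998, 0.001], [0.002, 0.001, -1.0]]
ft_force: [-0.6, 0.5, -3.7]
grip_width: 0.0447
gripper_force: 62.2
```

Run:
```python
from h import *
st()
p=env.get_image('wrist');pots(p,.09,.14)
P,C,uv=cloud(p);m=near(P,(.55,-.01),.05)&(P[:,2]>.028)&(P[:,2]<.04)&((C.max(1)-C.min(1))>40);print(rect(P[m]),m.sum())
go(0,(512.5,33.2,-5,86,25))
```

```text
t 30.23 pos [509.3  36.7  53.4] phi 86.47 w 44.7 gf 62.2 F [-0.6  0.5 -3.7] q [ -9.  27.  93.   0.  60. -96.]
blob 18108 circ [497.4  38.   54.4] mid [505.6  38.1] z 0.1188 col [87. 86. 87.] line (np.float64(-2.4), np.float64(-71.0), 882)
(array([543.6, -28.5]), array([2.9, 7.2]), 53.18) 49
3 rows end [512.5  33.2  -5. ]
0 -1.2 -0.6 19.5 0 -0.001 0.001; 0 -1.1 -0.5 19.4 0 -0.001 0.001; 0 -1.2 -0.6 19.5 0 0 0.001
```

Call:
servo_tool(
  deltas="0 -1.5 -1.5 20 0 0 0; 0 -1 -1 20 0 0 0; 0 0 -1 20 0 0 0; 0 0 0 10 0 0 0; 0 0 0 5 0 0 0; 0 0 0 0 0 0 0; 0 0 0 0 0 0 0",
)

```text
time_s: 30.87
position: [0.5125, 0.0296, -0.0199]
tool_rot: [[-0.998, 0.07, 0.0], [0.07, 0.998, -0.0], [-0.0, -0.0, -1.0]]
ft_force: [0.4, 0.4, -3.0]
grip_width: 0.0443
gripper_force: 62.2
```

Call:
servo_tool(
  deltas="0 0 0 2 0 0 0; 0 0 0 1.5 0 0 0; 0 0 0 0 0 0 0; 0 0 0 0 0 0 0",
)

```text
time_s: 31.2
position: [0.5123, 0.0299, -0.0234]
tool_rot: [[-0.998, 0.07, 0.001], [0.07, 0.998, -0.0], [-0.001, -0.0, -1.0]]
ft_force: [0.3, -0.1, -2.6]
grip_width: 0.0448
gripper_force: 62.2
```

Call:
servo_tool(
  deltas="0 0 3.5 1 0 0 0; 0 0 0 1 0 0 0; 0 -1 0 0.5 0 0 0; 0 0 0 0 0 0 0",
)

```text
time_s: 31.53
position: [0.5136, 0.0334, -0.0263]
tool_rot: [[-0.998, 0.069, 0.0], [0.069, 0.998, -0.0], [-0.0, -0.0, -1.0]]
ft_force: [-0.3, -0.4, -2.9]
grip_width: 0.0451
gripper_force: 62.2
```

Call:
servo_tool(
  deltas="0 -1 0 0 0 0 0; 0 -1 0 0 0 0 0; 0 0 0 0 0 0 0",
)

```text
time_s: 31.78
position: [0.5157, 0.0331, -0.0262]
tool_rot: [[-0.998, 0.07, 0.0], [0.07, 0.998, -0.0], [-0.0, -0.0, -1.0]]
ft_force: [1.1, -0.0, -3.5]
grip_width: 0.0449
gripper_force: 62.2
```

Call:
servo_tool(
  deltas="0 0 0 1 0 0 0; 0 -1 0 0 0 0 0; 0 0 0 0 0 0 0",
)

```text
time_s: 32.03
position: [0.5159, 0.0331, -0.0267]
tool_rot: [[-0.998, 0.07, -0.001], [0.07, 0.998, -0.0], [0.001, -0.0, -1.0]]
ft_force: [-4.3, -0.7, 6.0]
grip_width: 0.0448
gripper_force: 63.4
```

Call:
servo_tool(
  deltas="0 0 0 1 0 0 0; 0 -1 0 0 0 0 0; 0 0 0 0 0 0 0",
)

```text
time_s: 32.28
position: [0.5159, 0.0331, -0.0267]
tool_rot: [[-0.998, 0.069, -0.003], [0.069, 0.998, -0.0], [0.003, -0.0, -1.0]]
ft_force: [-11.4, -1.6, 20.2]
grip_width: 0.0447
gripper_force: 64.9
```

Call:
servo_tool(
  deltas="0 1.5 0 -1.5 0 0 0; 0.68 0 0 0 0 0 0; 0.68 0 0 0 0 0 0; 0.68 0 0 0 0 0 0; 0.68 0 0 0 0 0 0; 0.68 0 0 -10 0 0 0; 0.68 0 0 -30 0 0 0; 0.68 0 0 -40 0 0 0",
)

```text
time_s: 32.95
position: [0.5144, 0.0333, 0.0528]
tool_rot: [[-0.998, 0.07, -0.005], [0.07, 0.998, 0.001], [0.005, 0.001, -1.0]]
ft_force: [0.7, -0.6, -0.3]
grip_width: 0.0581
gripper_force: 0.0
```

Call:
servo_tool(
  deltas="0.9 0 0 -40 0 0 0; 0.9 -15 0 -40 0 0 0; 0.9 -25 0 -30 0 0 0; 0.9 0 0 0 0 0 0; 0.9 0 0 0 0 0 0",
)

```text
time_s: 33.37
position: [0.5565, 0.0302, 0.164]
tool_rot: [[-0.998, 0.07, 0.004], [0.07, 0.998, -0.001], [-0.004, -0.0, -1.0]]
ft_force: [-0.6, 0.9, -0.3]
grip_width: 0.077
gripper_force: 0.0
```

```bash
cat >> h.py <<'E'
C0=np.array([586.5,-11.3]);YAW=-3.45
def placed(p,tags=True):
    pots(p,.030,.046,(.45,.55,-.2,.2))
def info(x,y):
    a=np.radians(YAW);X=np.array([np.cos(a),np.sin(a)]);Y=np.array([-X[1],X[0]]);d=np.array([x,y])-C0;print('reader frame',np.round([d@X,d@Y],1))
E
python3 - <<'E'
from h import *
st();p=env.get_image('wrist');cv2.imwrite('pics/w12.png',p['img'][:,:,::-1]);placed(p)
P,C,uv=cloud(p);mn,mx=C.min(1),C.max(1);sat=mx-mn
m=near(P,(.587,-.012),.19)&(P[:,2]>.05)&(P[:,2]<.06);print('reader',m.sum(),rect(P[m]))
m=near(P,(.55,-.01),.05)&(P[:,2]>.028)&(P[:,2]<.04)&(sat>40);print('segrip',m.sum(),rect(P[m]))
E
```

```text
t 33.37 pos [556.5  30.2 164. ] phi 86.0 w 77.0 gf 0.0 F [-0.6  0.9 -0.3] q [ -9.  24.  77.  -0.  79. -95.]
blob 2039 circ [513.8  33.9  23.8] mid [513.2  33.8] z 0.0382 col [100.  99. 100.] line (np.float64(-3.1), np.float64(-6.3), 202)
blob 363 circ [547.2 -10.3  19.8] mid [545.8 -10.3] z 0.0339 col [190. 128.  82.] line None
reader 15802 (array([586.6, -11.6]), array([310.7,  45.3]), 86.55)
segrip 636 (array([549.1, -10.5]), array([39. , 13.9]), 86.07)
```

Run:
```python
from h import *
go(.9,(451.8,-391,95,-36.6,25))
```

```text
20 rows end [ 451.8 -391.    95. ]
0.9 3.7 -21.4 3.4 0 0 0.107; 0.9 1.4 -21.6 3.3 0 0 0.107; 0.9 -1 -21.7 3.4 0 0 0.107; 0.9 -3.3 -21.5 3.3 0 0 0.107; 0.9 -5.5 -20.9 3.4 0 0 0.107; 0.9 -7.7 -20.3 3.4 0 0 0.107; 0.9 -9.9 -19.3 3.3 0 0 0.107; 0.9 -11.8 -18.2 3.4 0 0 0.107
0.9 -13.8 -16.8 3.4 0 0 0.107; 0.9 -15.4 -15.2 3.3 0 0 0.107; 0.9 -17 -13.5 3.4 0 0 0.107; 0.9 -18.4 -11.6 3.3 0 0 0.107; 0.9 -19.4 -9.6 3.4 0 0 0.107; 0.9 -20.4 -7.4 3.4 0 0 0.107; 0.9 -21.1 -5.2 3.3 0 0 0.107; 0.9 -21.5 -3 3.4 0 0 0.107
0.9 -21.7 -0.6 3.4 0 0 0.107; 0.9 -21.6 1.7 3.3 0 0 0.107; 0.9 -21.3 3.9 3.4 0 0 0.107; 0.9 -20.8 6.3 3.3 0 0 0.107
```

Call:
servo_tool(
  deltas="0.9 3.5 -21.5 3.5 0 0 0.107; 0.9 1.5 -21.5 3.5 0 0 0.107; 0.9 -1 -21.5 3.5 0 0 0.107; 0.9 -3.5 -21.5 3.5 0 0 0.107; 0.9 -5.5 -21 3.5 0 0 0.107; 0.9 -7.5 -20.5 3.5 0 0 0.107; 0.9 -10 -19.5 3.5 0 0 0.107; 0.9 -12 -18 3.5 0 0 0.107",
)

```text
time_s: 34.08
position: [0.5125, -0.1386, 0.1327]
tool_rot: [[-0.597, 0.802, -0.003], [0.802, 0.597, 0.002], [0.004, -0.002, -1.0]]
ft_force: [0.5, -1.2, 0.4]
grip_width: 0.077
gripper_force: 0.0
```

Call:
servo_tool(
  deltas="0.9 -14 -17 3.5 0 0 0.107; 0.9 -15.5 -15 3.5 0 0 0.107; 0.9 -17 -13.5 3.5 0 0 0.107; 0.9 -18.5 -11.5 3.5 0 0 0.107; 0.9 -19.5 -9.5 3.5 0 0 0.107; 0.9 -20.5 -7.5 3.5 0 0 0.107; 0.9 -21 -5 3.5 0 0 0.107; 0.9 -21.5 -3 3 0 0 0.107",
)

```text
time_s: 34.75
position: [0.4721, -0.3072, 0.105]
tool_rot: [[0.215, 0.977, -0.003], [0.977, -0.215, 0.003], [0.002, -0.003, -1.0]]
ft_force: [0.1, -0.2, 0.3]
grip_width: 0.0766
gripper_force: 0.0
```

Call:
servo_tool(
  deltas="0.9 -21.5 -0.5 3 0 0 0.107; 0.9 -21.5 1.5 3 0 0 0.107; 0.9 -21.5 4 3 0 0 0.107; 0.9 -21 6.5 3 0 0 0.107; 0.9 0 0 0 0 0 0; 0.9 0 0 0 0 0 0",
)

```text
time_s: 35.25
position: [0.4519, -0.3914, 0.0931]
tool_rot: [[0.597, 0.802, -0.002], [0.802, -0.597, 0.003], [0.001, -0.004, -1.0]]
ft_force: [0.2, 0.2, 0.3]
grip_width: 0.0768
gripper_force: 0.0
```

Run:
```python
from h import *
st();p=env.get_image('wrist');pots(p)
go(.9,(451.8,-391,-27,-36.6,18))
```

```text
t 35.25 pos [ 451.9 -391.4   93.1] phi -36.63 w 76.8 gf 0.0 F [0.2 0.2 0.3] q [-52.  32.  76.   0.  73. -16.]
blob 3678 circ [ 551.3 -397.9   23.8] mid [ 550.6 -396.7] z 0.0413 col [86. 85. 85.] line (np.float64(-59.0), np.float64(-62.6), 292)
blob 3060 circ [ 452.4 -391.6   23.9] mid [ 452.7 -390.3] z 0.0413 col [85. 84. 85.] line (np.float64(-126.6), np.float64(-126.3), 223)
blob 1256 circ [ 507.9 -515.4   22.6] mid [ 513.3 -514.6] z 0.0385 col [200.  57.  53.] line (np.float64(-109.7), np.float64(-63.9), 141)
blob 1364 circ [ 399.2 -507.1   23. ] mid [ 400.  -503.9] z 0.0384 col [ 49.  86. 165.] line (np.float64(43.3), np.float64(53.9), 153)
7 rows end [ 451.8 -391.   -27. ]
0.9 -0.1 0 17.2 0 0 0; 0.9 -0.1 0 17.3 -0.001 0 0; 0.9 -0.1 0 17.2 0 0 0; 0.9 -0.1 0 17.2 -0.001 -0.001 0.001; 0.9 0 0 17.2 0 0 -0; 0.9 -0.1 0 17.3 -0.001 0 -0; 0.9 -0.1 -0.1 17.2 0 0 -0
```

Call:
servo_tool(
  deltas="0.9 0 0 18 0 0 0; 0.9 0 0 18 0 0 0; 0.9 0 0 18 0 0 0; 0.9 0 0 18 0 0 0; 0.9 0 0 18 0 0 0; 0.9 0 0 18 0 0 0; 0.9 0 0 11 0 0 0; 0.9 0 0 0 0 0 0",
)

```text
time_s: 35.97
position: [0.4524, -0.3897, -0.0264]
tool_rot: [[0.595, 0.804, -0.003], [0.804, -0.595, 0.004], [0.001, -0.005, -1.0]]
ft_force: [-0.4, -0.2, -0.1]
grip_width: 0.0766
gripper_force: 0.0
```

Call:
servo_tool(
  deltas="0 0 0 0 0 0 0; 0 0 0 0 0 0 0; 0 0 0 0 0 0 0; 0 0 0 0 0 0 0; 0 0 0 0 0 0 0; 0 0 0 0 0 0 0",
  newtons=60,
)

```text
time_s: 36.47
position: [0.4537, -0.3923, -0.0227]
tool_rot: [[0.596, 0.803, 0.002], [0.803, -0.596, -0.002], [-0.0, 0.002, -1.0]]
ft_force: [-0.4, 1.2, 6.3]
grip_width: 0.0445
gripper_force: 61.6
```

Call:
servo_tool(
  deltas="0 0 0 -5 0 0 0; 0 0 0 -15 0 0 0; 0 0 0 -25 0 0 0; 0 0 0 -25 0 0 0; 0 0 0 -10 0 0 0; 0 0 0 0 0 0 0",
)

```text
time_s: 36.97
position: [0.4539, -0.3928, 0.0582]
tool_rot: [[0.596, 0.803, 0.003], [0.803, -0.596, -0.004], [-0.001, 0.005, -1.0]]
ft_force: [0.1, -0.9, -3.0]
grip_width: 0.0445
gripper_force: 61.9
```

Run:
```python
from h import *
st()
go(0,(507,-46.6,55,86.4,25))
```

```text
t 36.97 pos [ 453.9 -392.8   58.2] phi -36.61 w 44.5 gf 61.9 F [ 0.1 -0.9 -3. ] q [-52.  34.  78.  -0.  68. -16.]
20 rows end [507.  -46.6  55. ]
0 15.5 -8.2 0.1 0 0 -0.107; 0 16.2 -6.5 0.1 0 0.001 -0.108; 0 16.9 -4.7 0.1 0 0 -0.107; 0 17.3 -2.8 0.1 0 0 -0.107; 0 17.5 -1.1 0.2 0 0 -0.108; 0 17.5 0.9 0.1 0 0.001 -0.107; 0 17.3 2.8 0.1 0 0 -0.107; 0 16.9 4.5 0.2 0 0 -0.108
0 16.3 6.4 0.1 0 0.001 -0.107; 0 15.5 8.1 0.2 0.001 0 -0.107; 0 14.6 9.7 0.1 0 0 -0.108; 0 13.5 11.2 0.1 0 0.001 -0.107; 0 12.2 12.6 0.2 0 0 -0.107; 0 10.7 13.8 0.2 0 0 -0.108; 0 9.3 14.8 0.1 0 0 -0.107; 0 7.5 15.8 0.2 0 0.001 -0.107
0 5.9 16.5 0.1 0 0 -0.108; 0 4 17.1 0.2 0 0 -0.107; 0 2.2 17.4 0.2 0 0 -0.108; 0 0.3 17.5 0.1 0 0.001 -0.107
```

Call:
servo_tool(
  deltas="0 15.5 -8 0 0 0 -0.107; 0 16 -6.5 0 0 0 -0.107; 0 17 -4.5 0 0 0 -0.107; 0 17.5 -3 0 0 0 -0.107; 0 17.5 -1 0 0 0 -0.107; 0 17.5 1 0 0 0 -0.107; 0 17.5 3 0 0 0 -0.107; 0 17 4.5 0 0 0 -0.108",
)

```text
time_s: 37.63
position: [0.4744, -0.2518, 0.0542]
tool_rot: [[-0.221, 0.975, -0.002], [0.975, 0.221, 0.002], [0.002, -0.002, -1.0]]
ft_force: [0.3, 0.7, -3.5]
grip_width: 0.0449
gripper_force: 61.9
```

Call:
servo_tool(
  deltas="0 16.5 6.5 0 0 0 -0.107; 0 15.5 8 0 0 0 -0.107; 0 14.5 9.5 0 0 0 -0.107; 0 13.5 11 0 0 0 -0.107; 0 12 12.5 0 0 0 -0.107; 0 10.5 14 0 0 0 -0.107; 0 9.5 15 0 0 0 -0.107; 0 7.5 16 0 0 0 -0.108",
)

```text
time_s: 38.3
position: [0.496, -0.1135, 0.0543]
tool_rot: [[-0.882, 0.471, -0.002], [0.471, 0.882, 0.001], [0.003, -0.0, -1.0]]
ft_force: [0.4, -0.2, -2.8]
grip_width: 0.0445
gripper_force: 61.8
```

Call:
servo_tool(
  deltas="0 6 16.5 0 0 0 -0.108; 0 4 17 0 0 0 -0.108; 0 2 17.5 0 0 0 -0.108; 0 0.5 17.5 0 0 0 -0.108; 0 0 0 0 0 0 0; 0 0 0 0 0 0 0",
)

```text
time_s: 38.8
position: [0.5069, -0.0447, 0.0547]
tool_rot: [[-0.998, 0.064, -0.002], [0.064, 0.998, 0.001], [0.002, 0.0, -1.0]]
ft_force: [0.4, 0.5, -2.7]
grip_width: 0.0446
gripper_force: 62.0
```

Run:
```python
from h import *
st()
go(0,(507,-46.6,-18,86.4,20))
```

```text
t 38.8 pos [506.9 -44.7  54.7] phi 86.35 w 44.6 gf 62.0 F [ 0.4  0.5 -2.7] q [ -18.   27.   93.   -0.   60. -105.]
4 rows end [507.  -46.6 -18. ]
0 -0.1 -0.5 18.2 0 -0.001 -0; 0 -0.1 -0.5 18.1 0 0 -0; 0 -0.1 -0.4 18.2 0 -0.001 -0.001; 0 0 -0.5 18.2 0 0 0
```

Call:
servo_tool(
  deltas="0 0 0 18 0 0 0; 0 0 0 18 0 0 0; 0 0 0 18 0 0 0; 0 0 0 12 0 0 0; 0 0 0 8 0 0 0; 0 0 0 0 0 0 0; 0 0 0 0 0 0 0",
)

```text
time_s: 39.38
position: [0.5074, -0.0459, -0.0184]
tool_rot: [[-0.998, 0.065, -0.001], [0.065, 0.998, 0.0], [0.001, 0.0, -1.0]]
ft_force: [0.8, 0.1, -2.9]
grip_width: 0.0447
gripper_force: 62.0
```

Call:
servo_tool(
  deltas="0 0 -0.5 3 0 0 0; 0 0 0 3 0 0 0; 0 0 0 0.5 0 0 0; 0 -1 0 0 0 0 0; 0 0 0 0 0 0 0",
)

```text
time_s: 39.8
position: [0.5088, -0.046, -0.0245]
tool_rot: [[-0.998, 0.064, 0.001], [0.064, 0.998, -0.0], [-0.001, -0.0, -1.0]]
ft_force: [0.3, 0.0, -2.2]
grip_width: 0.0447
gripper_force: 62.0
```

Call:
servo_tool(
  deltas="0 0 0 0.5 0 0 0; 0 -1 0 0 0 0 0; 0 0 0 0 0 0 0",
)

```text
time_s: 40.05
position: [0.5097, -0.0461, -0.0251]
tool_rot: [[-0.998, 0.064, 0.0], [0.064, 0.998, -0.0], [-0.0, -0.0, -1.0]]
ft_force: [0.1, -0.3, -2.9]
grip_width: 0.0446
gripper_force: 62.0
```

Call:
servo_tool(
  deltas="0 -1 0 0 0 0 0; 0 0 0 0 0 0 0",
)

```text
time_s: 40.22
position: [0.5102, -0.046, -0.0252]
tool_rot: [[-0.998, 0.064, -0.001], [0.064, 0.998, 0.0], [0.001, 0.0, -1.0]]
ft_force: [-1.9, -0.5, -2.5]
grip_width: 0.0441
gripper_force: 62.0
```

Touching the bar; now lower the last millimetre, release and lift.

Call:
servo_tool(
  deltas="0 0.5 0 1 0 0 0; 0 0 0 0 0 0 0; 0.68 0 0 0 0 0 0; 0.68 0 0 0 0 0 0; 0.68 0 0 0 0 0 0; 0.68 0 0 0 0 0 0; 0.68 0 0 -10 0 0 0; 0.68 0 0 -30 0 0 0",
)

```text
time_s: 40.88
position: [0.5081, -0.0455, 0.0119]
tool_rot: [[-0.998, 0.064, -0.006], [0.064, 0.998, 0.002], [0.007, 0.002, -1.0]]
ft_force: [-0.7, 0.2, -0.3]
grip_width: 0.0584
gripper_force: 0.0
```

Call:
servo_tool(
  deltas="0.9 0 0 -40 0 0 0; 0.9 -10 0 -40 0 0 0; 0.9 -25 0 -40 0 0 0; 0.9 -10 0 -30 0 0 0; 0.9 0 0 0 0 0 0; 0.9 0 0 0 0 0 0",
)

```text
time_s: 41.38
position: [0.5526, -0.0488, 0.1609]
tool_rot: [[-0.998, 0.063, 0.003], [0.063, 0.998, -0.001], [-0.004, -0.001, -1.0]]
ft_force: [-0.4, 0.7, 0.2]
grip_width: 0.077
gripper_force: 0.0
```

Run:
```python
from h import *
st();p=env.get_image('wrist');placed(p)
P,C,uv=cloud(p);sat=C.max(1)-C.min(1)
m=near(P,(.587,-.012),.19)&(P[:,2]>.05)&(P[:,2]<.06);print('reader',m.sum(),rect(P[m]))
m=near(P,(.55,-.01),.05)&(P[:,2]>.028)&(P[:,2]<.04)&(sat>40);print('segrip',m.sum(),rect(P[m]))
# C: line -61 -> phi_pick = 86.4-57.6
go(.9,(550.9,-397.5,95,28.8,25))
```

```text
t 41.38 pos [552.6 -48.8 160.9] phi 86.36 w 77.0 gf 0.0 F [-0.4  0.7  0.2] q [ -17.   24.   77.   -0.   78. -104.]
blob 2126 circ [514.   33.4  23.6] mid [513.1  33.3] z 0.038 col [98. 97. 97.] line (np.float64(-2.6), np.float64(-7.3), 190)
blob 2086 circ [510.2 -45.3  23.8] mid [509.6 -45.4] z 0.0382 col [99. 98. 98.] line (np.float64(-3.6), np.float64(-5.3), 199)
blob 381 circ [547.1 -11.1  19.9] mid [545.8 -11.1] z 0.0338 col [188. 126.  82.] line None
reader 16183 (array([586.6, -11.6]), array([311.5,  45.1]), 86.51)
segrip 638 (array([548.9, -10.9]), array([39.7, 13.5]), 86.32)
15 rows end [ 550.8 -397.5   95. ]
0.9 -1.4 -23.2 4.3 0 0 0.067; 0.9 -3 -23.1 4.3 0 0 0.067; 0.9 -4.6 -22.8 4.3 0 0 0.067; 0.9 -6 -22.5 4.2 0 0 0.067; 0.9 -7.5 -22 4.3 0 0 0.067; 0.9 -9 -21.4 4.3 0 0 0.067; 0.9 -10.4 -20.8 4.3 0 0 0.067; 0.9 -11.8 -20.1 4.3 0 0 0.067
0.9 -13.1 -19.2 4.3 0 0 0.067; 0.9 -14.4 -18.3 4.3 0 0 0.067; 0.9 -15.5 -17.3 4.2 0 0 0.067; 0.9 -16.7 -16.3 4.3 0 0 0.067; 0.9 -17.7 -15 4.3 0 0 0.067; 0.9 -18.7 -13.9 4.3 0 0 0.067; 0.9 -19.5 -12.6 4.3 0 0 0.066
```

Call:
servo_tool(
  deltas="0.9 -1.5 -23 4.5 0 0 0.067; 0.9 -3 -23 4.5 0 0 0.067; 0.9 -4.5 -23 4 0 0 0.067; 0.9 -6 -22.5 4 0 0 0.067; 0.9 -7.5 -22 4.5 0 0 0.067; 0.9 -9 -21.5 4.5 0 0 0.067; 0.9 -10.5 -21 4 0 0 0.067; 0.9 -12 -20 4 0 0 0.067",
)

```text
time_s: 42.1
position: [0.5505, -0.2356, 0.1234]
tool_rot: [[-0.823, 0.567, -0.003], [0.567, 0.823, 0.002], [0.004, -0.0, -1.0]]
ft_force: [0.3, 0.7, -0.3]
grip_width: 0.0768
gripper_force: 0.0
```

Call:
servo_tool(
  deltas="0.9 -13 -19 4.5 0 0 0.067; 0.9 -14.5 -18.5 4.5 0 0 0.067; 0.9 -15.5 -17.5 4 0 0 0.067; 0.9 -16.5 -16.5 4.5 0 0 0.067; 0.9 -17.5 -15 4 0 0 0.067; 0.9 -18.5 -14 4.5 0 0 0.067; 0.9 -19.5 -12.5 4 0 0 0.067; 0.9 0 0 0 0 0 0",
)

```text
time_s: 42.77
position: [0.5488, -0.4006, 0.092]
tool_rot: [[-0.475, 0.88, -0.003], [0.88, 0.475, 0.002], [0.004, -0.002, -1.0]]
ft_force: [-1.4, 0.1, 0.4]
grip_width: 0.0766
gripper_force: 0.0
```

Call:
servo_tool(
  deltas="0.9 0 0 0 0 0 0; 0.9 0 0 0 0 0 0",
)

```text
time_s: 42.93
position: [0.5502, -0.3966, 0.0942]
tool_rot: [[-0.482, 0.876, -0.002], [0.876, 0.482, 0.002], [0.002, -0.0, -1.0]]
ft_force: [0.6, 0.7, -0.0]
grip_width: 0.0767
gripper_force: 0.0
```

Run:
```python
from h import *
st();p=env.get_image('wrist');pots(p)
go(.9,(550.9,-397.5,-27,28.8,18))
```

```text
t 42.93 pos [ 550.2 -396.6   94.2] phi 28.83 w 76.7 gf 0.0 F [ 0.6  0.7 -0. ] q [-46.  39.  60.   0.  80. -75.]
blob 3115 circ [ 582.4 -371.8   23.8] mid [ 581.5 -370.9] z 0.0412 col [86. 85. 86.] line (np.float64(-58.7), np.float64(-64.4), 239)
blob 1919 circ [ 400.7 -508.1   23.6] mid [ 404.5 -507.8] z 0.0384 col [ 48.  85. 164.] line (np.float64(91.7), np.float64(55.2), 203)
7 rows end [ 550.9 -397.5  -27. ]
0.9 -0.2 0 17.4 0 0 0; 0.9 -0.2 0 17.4 0 0 0; 0.9 -0.2 -0.1 17.4 0 -0.001 0; 0.9 -0.1 0 17.3 0 0 0.001; 0.9 -0.2 0 17.4 0 0 -0; 0.9 -0.2 0 17.4 0 0 -0; 0.9 -0.1 -0.1 17.4 0 -0.001 -0
```

Pot C was knocked to about (582,-371), so I'm re-aiming there.

Run:
```python
from h import *
go(.9,(582,-371.3,95,28.8,18))
```

```text
3 rows end [ 582.  -371.3   95. ]
0.9 2.3 13.2 -0.1 0 -0.001 0; 0.9 2.3 13.3 -0.1 0 0 0.001; 0.9 2.2 13.2 -0.1 0 -0.001 -0
```

Call:
servo_tool(
  deltas="0.9 2 13 0 0 0 0; 0.9 2 13 0 0 0 0; 0.9 2.5 13 0 0 0 0; 0.9 0 0 0 0 0 0; 0.9 0 0 0 0 0 0; 0.9 0 0 0 0 0 0",
)

```text
time_s: 43.48
position: [0.582, -0.3729, 0.0951]
tool_rot: [[-0.482, 0.876, -0.0], [0.876, 0.482, -0.0], [0.0, -0.0, -1.0]]
ft_force: [-0.3, -0.8, 0.3]
grip_width: 0.0766
gripper_force: 0.0
```

Run:
```python
from h import *
st();p=env.get_image('wrist');pots(p,box=(.5,.7,-.5,-.25))
go(.9,(582,-371.3,-27,28.8,18))
```

```text
t 43.48 pos [ 582.  -372.9   95.1] phi 28.81 w 76.6 gf 0.0 F [-0.3 -0.8  0.3] q [-42.  41.  58.  -0.  82. -71.]
blob 405 circ [ 697.3 -260.8   11. ] mid [ 696.7 -260.6] z 0.0413 col [115. 108.  96.] line None
blob 3018 circ [ 582.6 -371.7   23.7] mid [ 581.8 -370.6] z 0.0413 col [90. 89. 89.] line (np.float64(-61.2), np.float64(-62.4), 219)
7 rows end [ 582.  -371.3  -27. ]
0.9 0.2 0.2 17.4 0 0 -0; 0.9 0.2 0.2 17.5 0 0 -0; 0.9 0.3 0.1 17.4 0 0 -0; 0.9 0.2 0.2 17.5 0 0 -0; 0.9 0.2 0.2 17.4 0 0 -0; 0.9 0.2 0.2 17.4 0 0 -0; 0.9 0.3 0.2 17.5 0 0 -0.001
```

Call:
servo_tool(
  deltas="0.9 0.5 0 18 0 0 0; 0.9 0.5 0 18 0 0 0; 0.9 0.5 0 18 0 0 0; 0.9 0 0 18 0 0 0; 0.9 0 0 18 0 0 0; 0.9 0 0 18 0 0 0; 0.9 0 0 14 0 0 0; 0.9 0 0 0 0 0 0",
)

```text
time_s: 44.2
position: [0.5793, -0.3712, -0.03]
tool_rot: [[-0.48, 0.877, -0.004], [0.877, 0.48, 0.004], [0.005, -0.002, -1.0]]
ft_force: [0.3, 0.3, -0.3]
grip_width: 0.077
gripper_force: 0.0
```

Call:
servo_tool(
  deltas="0 0 0 0 0 0 0; 0 0 0 0 0 0 0; 0 0 0 0 0 0 0; 0 0 0 0 0 0 0; 0 0 0 0 0 0 0; 0 0 0 0 0 0 0",
  newtons=60,
)

```text
time_s: 44.7
position: [0.5819, -0.3727, -0.025]
tool_rot: [[-0.481, 0.877, 0.002], [0.877, 0.481, -0.002], [-0.003, 0.001, -1.0]]
ft_force: [0.4, 0.1, 6.3]
grip_width: 0.0444
gripper_force: 61.8
```

Call:
servo_tool(
  deltas="0 0 0 -5 0 0 0; 0 0 0 -15 0 0 0; 0 0 0 -25 0 0 0; 0 0 0 -25 0 0 0; 0 0 0 -10 0 0 0; 0 0 0 0 0 0 0",
)

```text
time_s: 45.2
position: [0.5819, -0.3726, 0.0558]
tool_rot: [[-0.481, 0.877, 0.003], [0.877, 0.481, -0.003], [-0.004, 0.001, -1.0]]
ft_force: [-0.4, 0.3, -3.5]
grip_width: 0.0446
gripper_force: 61.9
```

Run:
```python
from h import *
st()
go(0,(490,-150,58,87.1,25),(501,-126.5,58,87.1,25))
```

```text
t 45.2 pos [ 581.9 -372.6   55.8] phi 28.77 w 44.6 gf 61.9 F [-0.4  0.3 -3.5] q [-42.  42.  61.  -0.  76. -71.]
12 rows end [ 501.  -126.5   58. ]
0 23.9 2.7 -0.3 0 0 -0.102; 0 23.6 5 -0.3 0 0.001 -0.102; 0 22.9 7.5 -0.3 0 0 -0.101; 0 22 9.7 -0.3 0 0.001 -0.102; 0 20.9 11.9 -0.3 -0.001 0 -0.102; 0 19.6 14 -0.3 0 0.001 -0.102; 0 18.1 15.9 -0.2 0 0 -0.102; 0 16.4 17.7 -0.3 0 0.001 -0.101
0 14.5 19.2 -0.2 0 0 -0.102; 0 12.4 20.7 -0.2 0 0.001 -0.102; 0 -4.9 12 0 0 0 -0; 0 -4.8 12 0 0 0 -0
```

Call:
servo_tool(
  deltas="0 24 2.5 0 0 0 -0.102; 0 23.5 5 0 0 0 -0.102; 0 23 7.5 0 0 0 -0.102; 0 22 9.5 0 0 0 -0.102; 0 21 12 0 0 0 -0.102; 0 19.5 14 0 0 0 -0.102; 0 18 16 0 0 0 -0.102; 0 16.5 17.5 0 0 0 -0.102",
)

```text
time_s: 45.87
position: [0.5056, -0.1924, 0.0515]
tool_rot: [[-0.969, 0.245, -0.003], [0.245, 0.969, 0.002], [0.003, 0.001, -1.0]]
ft_force: [0.3, -0.1, -4.3]
grip_width: 0.0449
gripper_force: 62.0
```

Call:
servo_tool(
  deltas="0 14.5 19 0 0 0 -0.102; 0 12.5 20.5 0 0 0 -0.102; 0 -5 12 0 0 0 0; 0 -5 12 0 0 0 0; 0 0 0 0 0 0 0; 0 0 0 0 0 0 0",
)

```text
time_s: 46.37
position: [0.4991, -0.1259, 0.0521]
tool_rot: [[-0.999, 0.048, -0.002], [0.048, 0.999, 0.001], [0.002, 0.001, -1.0]]
ft_force: [0.1, -0.3, -4.1]
grip_width: 0.0452
gripper_force: 62.1
```

Call:
servo_tool(
  deltas="0 0 0 18 0 0 0; 0 0 0 18 0 0 0; 0 0 0 18 0 0 0; 0 0 0 12 0 0 0; 0 0 0 8 0 0 0; 0 0 0 0 0 0 0; 0 0 0 0 0 0 0",
)

```text
time_s: 46.95
position: [0.4996, -0.1268, -0.021]
tool_rot: [[-0.999, 0.049, -0.001], [0.049, 0.999, 0.0], [0.001, 0.0, -1.0]]
ft_force: [0.7, 0.7, -3.2]
grip_width: 0.0447
gripper_force: 62.1
```

Run:
```python
from h import *
st()
go(0,(503,-126.5,-26,87.1,20))
```

```text
t 46.95 pos [ 499.6 -126.8  -21. ] phi 87.18 w 44.7 gf 62.1 F [ 0.7  0.7 -3.2] q [ -27.   34.   96.   -0.   50. -115.]
1 rows end [ 503.  -126.5  -26. ]
0 -3.4 0.5 5 0 -0.001 0.001
```

Call:
servo_tool(
  deltas="0 -1.5 0 3 0 0 0; 0 -1.5 0.5 2 0 0 0; 0 -1 0 1 0 0 0; 0 0 0 0 0 0 0; 0 0 0 0 0 0 0",
)

```text
time_s: 47.37
position: [0.5039, -0.1261, -0.0267]
tool_rot: [[-0.999, 0.049, 0.0], [0.049, 0.999, -0.0], [-0.0, -0.0, -1.0]]
ft_force: [-0.0, 0.7, -3.5]
grip_width: 0.0446
gripper_force: 62.1
```

Call:
servo_tool(
  deltas="0 -1 0 0 0 0 0; 0 0 0 0 0 0 0",
)

```text
time_s: 47.53
position: [0.505, -0.1262, -0.0267]
tool_rot: [[-0.999, 0.049, 0.0], [0.049, 0.999, -0.0], [-0.0, -0.0, -1.0]]
ft_force: [0.0, -0.2, -4.0]
grip_width: 0.0445
gripper_force: 62.1
```

Call:
servo_tool(
  deltas="0 -1 0 0 0 0 0; 0 0 0 0 0 0 0",
)

```text
time_s: 47.7
position: [0.5054, -0.1261, -0.0269]
tool_rot: [[-0.999, 0.049, -0.001], [0.049, 0.999, 0.0], [0.001, 0.0, -1.0]]
ft_force: [-2.8, -0.7, -2.5]
grip_width: 0.0441
gripper_force: 62.1
```

Call:
servo_tool(
  deltas="0 0.5 0 1.2 0 0 0; 0 0 0 0 0 0 0; 0.68 0 0 0 0 0 0; 0.68 0 0 0 0 0 0; 0.68 0 0 0 0 0 0; 0.68 0 0 0 0 0 0; 0.68 0 0 -10 0 0 0; 0.68 0 0 -30 0 0 0",
)

```text
time_s: 48.37
position: [0.5035, -0.1254, 0.0101]
tool_rot: [[-0.999, 0.049, -0.006], [0.049, 0.999, 0.003], [0.006, 0.003, -1.0]]
ft_force: [-0.7, 0.4, -1.4]
grip_width: 0.0582
gripper_force: 0.0
```

Call:
servo_tool(
  deltas="0.7 0 0 -40 0 0 0; 0.7 -10 10 -40 0 0 0; 0.7 -25 25 -40 0 0 0; 0.7 -20 25 -40 0 0 0; 0 -20 25 -25 0 0 0; 0 0 15 0 0 0 0; 0 0 0 0 0 0 0; 0 0 0 0 0 0 0",
)

```text
time_s: 49.03
position: [0.5747, -0.0393, 0.1803]
tool_rot: [[-0.999, 0.047, -0.0], [0.047, 0.999, -0.0], [0.0, -0.0, -1.0]]
ft_force: [-0.8, -0.0, 0.1]
grip_width: 0.0113
gripper_force: 0.0
```

Run:
```python
from h import *
st();p=env.get_image('wrist');cv2.imwrite('pics/w13.png',p['img'][:,:,::-1]);placed(p)
P,C,uv=cloud(p);mn,mx=C.min(1),C.max(1);sat=mx-mn
m=near(P,(.587,-.012),.19)&(P[:,2]>.05)&(P[:,2]<.06);print('reader',m.sum(),rect(P[m]))
m=near(P,(.545,-.010),.19)&(P[:,2]>.004)&(P[:,2]<.016)&(mn>85)&(sat<45)&(P[:,0]<.575)&(P[:,0]>.53);print('se',m.sum(),rect(P[m]))
m=near(P,(.69,.053),.05)&(P[:,2]>.018)&(P[:,2]<.03)&(mx<90);print('btn',m.sum(),np.median(P[m],0),rect(P[m]))
go(0,(689,53,80,87.1,25))
```

```text
t 49.03 pos [574.7 -39.3 180.3] phi 87.29 w 11.3 gf 0.0 F [-0.8 -0.   0.1] q [ -16.   25.   72.   -0.   83. -103.]
blob 1948 circ [ 505.5 -125.4   23.2] mid [ 505.  -124.7] z 0.0384 col [101. 100. 100.] line (np.float64(-8.5), np.float64(-5.2), 171)
blob 1908 circ [510.2 -45.3  23.3] mid [509.8 -45.5] z 0.0383 col [102. 101. 102.] line (np.float64(-3.2), np.float64(-3.7), 171)
blob 1944 circ [514.2  33.9  23.7] mid [513.5  33.4] z 0.0382 col [101. 100. 101.] line (np.float64(-4.4), np.float64(-8.0), 178)
blob 331 circ [547.2 -10.8  19.7] mid [545.9 -10.8] z 0.0339 col [194. 131.  84.] line None
reader 15088 (array([586.6, -11.8]), array([311.7,  45.2]), 86.62)
se 8634 (array([549.6, -10.3]), array([340.7,  30.6]), 86.57)
btn 489 [0.69010858 0.05358021 0.02188959] (array([690.9,  53.8]), array([28.9, 27.7]), 85.73)
8 rows end [689.  53.  80.]
0 -13.7 12.3 12.5 0 0 0; 0 -13.8 12.3 12.4 0 0 0.001; 0 -13.7 12.4 12.5 0 0 -0; 0 -13.8 12.3 12.4 0 -0.001 0; 0 -13.7 12.3 12.5 0 0 0; 0 -13.7 12.3 12.5 0 0 0.001; 0 -13.7 12.4 12.4 0 0 -0; 0 -13.7 12.3 12.5 0 0 0
```

View pics/w13.png

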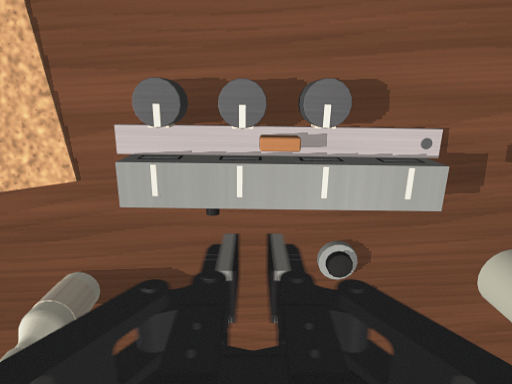

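Call:
servo_tool(
  deltas="0 -14 12.5 10 0 0 0; 0 -14 12.5 10 0 0 0; 0 -14 12.5 10 0 0 0; 0 -14 12.5 10 0 0 0; 0 -14 12.5 10 0 0 0; 0 -14 12 15 0 0 0; 0 -14 12 15 0 0 0; 0 -14 12 15 0 0 0",
)

```text
time_s: 49.75
position: [0.6919, 0.052, 0.0835]
tool_rot: [[-0.999, 0.05, -0.002], [0.05, 0.999, -0.0], [0.002, -0.0, -1.0]]
ft_force: [-0.1, 0.0, -0.1]
grip_width: 0.0
gripper_force: 0.0
```

Call:
servo_tool(
  deltas="0 0 0 0 0 0 0; 0 0 0 20 0 0 0; 0 0 0 20 0 0 0; 0 0 0 20 0 0 0; 0 0 0 15 0 0 0; 0 0 0 0 0 0 0; 0 0 0 0 0 0 0",
)

```text
time_s: 50.33
position: [0.6912, 0.0519, 0.0098]
tool_rot: [[-0.999, 0.05, -0.002], [0.05, 0.999, 0.0], [0.002, -0.0, -1.0]]
ft_force: [-0.3, 0.1, 0.6]
grip_width: 0.0
gripper_force: 0.0
```

Run:
```python
from h import *
st()
go(0,(690,53.5,-8,87.2,25))
```

```text
t 50.33 pos [691.2  51.9   9.8] phi 87.13 w 0.0 gf 0.0 F [-0.3  0.1  0.6] q [ -5.  45.  63.  -0.  72. -93.]
1 rows end [690.   53.5  -8. ]
0 1.3 1.6 17.8 0 -0.002 -0.001
```

Call:
servo_tool(
  deltas="0 1 1.5 8 0 0 0; 0 0 0 8 0 0 0; 0 0 0 4 0 0 0; 0 0 0 0 0 0 0; 0 0 0 0 0 0 0",
)

```text
time_s: 50.75
position: [0.6909, 0.0546, -0.01]
tool_rot: [[-0.999, 0.049, -0.0], [0.049, 0.999, -0.0], [0.0, -0.0, -1.0]]
ft_force: [-0.2, 0.8, 0.1]
grip_width: -0.0001
gripper_force: 0.0
```

Call:
servo_tool(
  deltas="0 0 0 2 0 0 0; 0 0 0 2 0 0 0; 0 0 0 0 0 0 0; 0 0 0 0 0 0 0",
)

```text
time_s: 51.08
position: [0.6912, 0.0547, -0.0137]
tool_rot: [[-0.999, 0.049, 0.001], [0.049, 0.999, -0.0], [-0.001, -0.0, -1.0]]
ft_force: [1.5, 0.7, 2.1]
grip_width: -0.0
gripper_force: 1.2
```

Call:
servo_tool(
  deltas="0 0 0 2 0 0 0; 0 0 0 1 0 0 0; 0 0 0 0 0 0 0; 0 0 0 0 0 0 0",
)

```text
time_s: 51.42
position: [0.6912, 0.0547, -0.0168]
tool_rot: [[-0.999, 0.049, 0.001], [0.049, 0.999, -0.0], [-0.001, -0.0, -1.0]]
ft_force: [1.1, -0.0, 5.3]
grip_width: 0.0001
gripper_force: 1.9
```

Call:
servo_tool(
  deltas="0 0 0 1 0 0 0; 0 0 0 1 0 0 0; 0 0 0 0 0 0 0; 0 0 0 0 0 0 0",
)

```text
time_s: 51.75
position: [0.6913, 0.0546, -0.017]
tool_rot: [[-0.999, 0.049, 0.002], [0.049, 0.999, -0.0], [-0.002, -0.0, -1.0]]
ft_force: [-3.4, 0.2, 14.8]
grip_width: -0.0002
gripper_force: 7.6
```

Call:
servo_tool(
  deltas="0 0 0 1 0 0 0; 0 0 0 0 0 0 0; 0 0 0 0 0 0 0",
)

```text
time_s: 52.0
position: [0.6914, 0.0547, -0.0172]
tool_rot: [[-0.999, 0.049, 0.002], [0.049, 0.999, -0.0], [-0.002, -0.0, -1.0]]
ft_force: [-6.4, -0.2, 21.1]
grip_width: 0.0
gripper_force: 10.3
```

Call:
servo_tool(
  deltas="0 0 0 -5 0 0 0; 0 0 0 -15 0 0 0; 0 0 0 -30 0 0 0; 0 0 0 -40 0 0 0; 0 0 0 -40 0 0 0; 0 10 0 -40 0 0 0; 0 20 -10 -35 0 0 0; 0 30 -10 -20 0 0 0",
)

```text
time_s: 52.67
position: [0.6308, 0.0374, 0.208]
tool_rot: [[-0.999, 0.048, 0.004], [0.048, 0.999, -0.001], [-0.004, -0.0, -1.0]]
ft_force: [-0.0, -1.0, 0.0]
grip_width: 0.0001
gripper_force: 0.0
```

Call:
servo_tool(
  deltas="0 30 -20 -10 0 0 0; 0 20 -20 0 0 0 0; 0 0 0 0 0 0 0; 0 0 0 0 0 0 0",
)

```text
time_s: 53.0
position: [0.5772, -0.0005, 0.2151]
tool_rot: [[-0.999, 0.05, -0.001], [0.05, 0.999, 0.0], [0.001, 0.0, -1.0]]
ft_force: [0.8, 0.2, -0.9]
grip_width: 0.0003
gripper_force: 0.0
```

Run:
```python
from h import *
st();p=env.get_image('wrist');placed(p)
P,C,uv=cloud(p);mn,mx=C.min(1),C.max(1);sat=mx-mn
m=near(P,(.545,-.010),.19)&(P[:,2]>.004)&(P[:,2]<.016)&(mn>85)&(sat<45)&(P[:,0]<.575)&(P[:,0]>.53);print('se',m.sum(),rect(P[m]))
p=env.get_image('side');P,C,uv=cloud(p)
m=near(P,(.47,.345),.08)&(P[:,2]>.075)&(P[:,2]<.1);print('hgrip',rect(P[m]))
print([(k,[np.round(plane(p,[d['uv']],0)[0,:2]*1000) for d in env.spot_point(k,p)[:1]]) for k in ('mug','oil_bottle')])
cv2.imwrite('pics/s14.png',cv2.resize(p['img'][:,:,::-1],(800,600)))
```

```text
t 53.0 pos [ 5.772e+02 -5.000e-01  2.151e+02] phi 87.11 w 0.3 gf 0.0 F [ 0.8  0.2 -0.9] q [-12.  24.  68.   0.  88. -99.]
blob 1637 circ [ 505.8 -125.2   23.9] mid [ 505.3 -124.7] z 0.0384 col [104. 103. 104.] line (np.float64(-5.5), np.float64(-1.9), 160)
blob 1569 circ [510.7 -45.5  23.4] mid [510.  -45.2] z 0.0383 col [105. 105. 105.] line (np.float64(-4.9), np.float64(-6.6), 138)
blob 1553 circ [514.1  33.4  23.5] mid [513.4  33.5] z 0.0383 col [106. 105. 106.] line (np.float64(-2.5), np.float64(-7.2), 141)
se 7247 (array([548.5, -10.2]), array([340.9,  32.4]), 86.53)
hgrip (array([475.2, 342.4]), array([20.3, 40.4]), 88.45)
[('mug', [array([736., 264.])]), ('oil_bottle', [array([ 730., -249.])])]
```

View pics/s14.png

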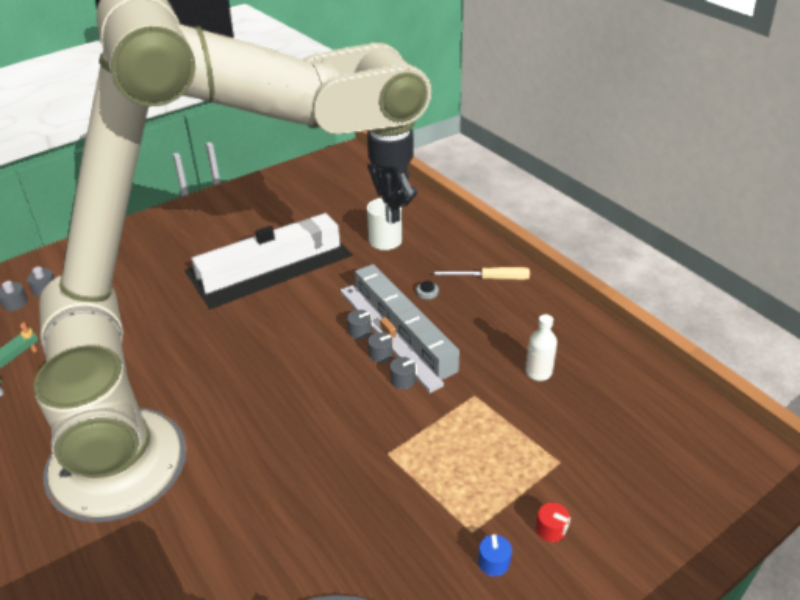

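The hood is on the mat, the straightedge is flush against the reader, the pots stand in front of windows 0 to 2, and the mug and bottle haven't moved. Handing in.

```bash
python3 -c "
from rig import env
print(env.close_job())"
```

```text
the job is handed in; nothing more can be done
None
```

I handed the job in after about 53 s of robot time: the hood is on the mat, the straightedge is flush and centred against the reader, all three pots present stand tag-to-reader at windows 0–2, and the start button was then pressed fully down.

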